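Set a chopper wheel in its light gate and spin-test it

ROBOT

A 7-joint arm with a two-finger parallel gripper is mounted at the origin on a cart in front of the work surface, level with it; the furniture and walls round the work are solid. World frame = base frame: x ahead of the robot, y to its left, z up, the work surface at z = 0. Lengths are in m, angles in rad, forces in N, time in s.
With the tool pointing down it reaches from about 0.425 to 0.925 m from the base axis. Payload 6.8 kg.
Tool frame: the origin (TCP) lies on the centre line of the jaws, within the pads' length; the fingertips stand 14 mm ahead of it and the grasp point (between the pads) lies 5 mm behind it; y points along the fingers, x is the direction in which the jaws open and shut, and the axes are right-handed (so a half turn about y gives the same grasp; the last joint's range is limited). The gripper opens to 85 mm and grips with 20 to 120 N. Pads are 22 mm wide; open, the fingers measure 114 mm over their backs; the gripper's body (76 mm by 85 mm) begins 54 mm behind the grasp point. The pads swing forward as they close: fully open they stand 13 mm farther back than shut.
Start: joints at [1.036, 0.477, 0.022, 1.555, -0.011, 1.109, -0.083], TCP at [0.279, -0.614, 0.245] pointing down, gripper open.
Joint ranges: [-2.96, 2.96], [-0.34, 2.1], [-1.41, 1.46], [0.24, 2.44], [-1.37, 4.51], [0.17, 1.92], [-2.96, 2.96]. Speed limits (rad/s): [2.39, 2.39, 3.14, 3.14, 3.14, 3.14, 3.14].

INTERFACE

Orientations are given as a rotation vector (axis times angle).
In Python, from bench import get_obs, vision, ticket gives the robot as it stands. The module is installed in compiled form; this text tells all that it offers.
- The arm moves only by the tool jog_arm, never from a script. Its argument "motion" is a list of rows, each an object of numbers: "gripper": the finger opening in mm, from 0 to 85.4; "tx", "ty", "tz": the shift along the tool's x, y, z in mm; "ax", "ay", "az": the turn, a rotation vector about the tool's x, y, z in rad. In form: [{"gripper": .., "tx": .., "ty": .., "tz": .., "ax": .., "ay": .., "az": ..}, ...]. A call has 1 to 12 rows; each row shifts and turns the commanded pose from where the row before left it, along the tool's axes as they then stand; what a row does not reach is not made up. A row lasts 1/10 s, in which the tool goes at most 50 mm and 8.59 degrees, less where a joint would pass 70% of its speed; a pose out of reach is approached as far as the arm can. A call is refused whole if a number of a shift passes 50 or a number of a turn 0.15, either way. A call with a gripper value outside its range is refused whole. The fingers move at their own pace and stop on an object; "newtons" is the grip in N (left out, the last holds). Time passes only in rows, so rows that do not move let the fingers close. It gives the time, the measured TCP pose, the force and the opening at its end, in the units of the state.
- get_obs(): the state, without advancing time (a new reading comes with each control period).
- vision.grab_frame(name): name is "scene" or "top"; returns the picture (420x560x3 uint8, red, green, blue); there is no depth.
- vision.get_calibration(name): a dict with "camera_matrix" (3x3 intrinsics, pixels), "world_from_camera" (4x4, takes a point from camera to world coordinates). Camera axes: x right, y down, z forward; pixel columns grow to the right and rows downward; lengths in m; the calibration is good to about 2 mm. A picture is of the moment at which its call begins. get_calibration takes no time and is no camera call.
- ticket.hand_in(): hands the job in, once; it reports no verdict.
The state is a dict: "clock": time; "joints": joint angles; "qvel": joint speeds; "tau": joint torques, N m; "tcp_pos": TCP position; "orientation": TCP orientation; "contact_force": force on the tool from outside, world axes, zero at the start; "moment": the same for the moment, N m; "grip_width": finger opening in m.
Only numpy, scipy, OpenCV 4.12 (cv2) and the standard library are available. Lean on these libraries where they do the work, as an engineer would, in place of code of your own. Each camera call takes 0.05 s, during which the arm holds its last target.

TASK

Carry the chopper unit by its metal body, never by wheel or knob, and set it down square in the light gate, the wheel's rim over the middle of the beam and touching nothing. Let go, take the black knob on the wheel and turn it anticlockwise (from above) until its red end points straight across, to the left as seen from the unit into the gate, then let go and flick the knob anticlockwise so that the wheel coasts untouched for at least one full turn. Leave the unit in place there and do not disturb the tape roll, lens cap, loupe and hex key.

Things in the scene. Friction and masses are not known exactly. Their poses are not given: they have to be found in the camera images.
- chopper: Chopper unit, loose, about 0.72 kg. Origin on the wheel axis, at the underside. z up, +x must face the gate. Pale metal body 28 (x) x 66 (y) x 30 mm high, centred on the origin; grip it across the 66 mm (dark rubber patches on both sides). Grey housing behind it: x -41 to -14 mm, 60 wide, 22 high. The wheel on top, 60 mm across, lies 3 mm inside the body's sides, so fingers pass down beside it.
- wheel (a joint): Turn of the wheel (dark disc with 8 white patches, 34 to 38 mm above the unit's underside), rad, unlimited, counts on over full turns, grows anticlockwise from above. 0: red knob end along the unit's +x; 1.57: along its +y. Starts between -0.1 and 0.6. Runs freely: flicked at 6 rad/s it coasts over 10 rad; it may slip a little when the unit is swung round fast.
- knob (a point): Centre of the black finger knob on the wheel axis, 57 mm above the unit's underside. A bar 40 mm long, 10 mm wide, 50 to 64 mm above the underside, on a 14 mm stem; one end is red. x axis along the bar to the red end, z up; it turns with the wheel.
- gate: Light gate, fixed: black fork on a pale metal foot, open towards its own -x. Origin on the bench under the back wall of the fork's slot (x = 0). Arms 16 mm wide, reaching to x = -17 mm; slot 29 to 43 mm high, top of the fork 47 mm (below the knob). Foot x -10 to 45 mm, 50 wide, 6 high. The unit enters from the -x side with its +x along the gate's +x; its wheel then clears each arm by 5 mm.
- beam (a point): Light beam of the gate, mid-slot, 12 mm in front of the back wall (gate x = -12 mm), height 36 mm. Rightly set, the wheel axis stands 23 mm from it, on the gate's -x side, in line with the gate's x axis: the rim reaches 7 mm past the beam and stays 5 mm off the back wall.
- tape_roll: Yellow tape roll, 57 mm across, 19 mm high, loose bystander; origin at the underside centre.
- lens_cap_a: Black lens cap, 30 mm across, 10 mm high, loose bystander; origin at the underside centre.
- loupe: Black standing loupe, 37 mm across, 40 mm high, loose bystander; origin at the underside centre.
- hex_key_6: Steel hex key, 37 x 95 mm, 6 mm thick, lying flat, loose bystander; origin at the underside centre.
Mind the look-alikes: they are no part of the job. Leave any purple look-alike of the chopper alone.

How it is judged:
By the outcome, as a careful person would: the job done as asked, in the order asked, and still so for the second after the job is handed in, with the robot touching nothing.
It also fails if it takes over 67 s, if anything falls off the work surface, if the arm or the gripper's body presses on something with over 40 N, if the wrist force passes 120 N, or if a joint passes its speed limit or range.

## Working session

There is one attempt and no reset: what is moved stays moved. The work goes in short steps, Python scripts to look and compute and a tool call to move; the robot and the scene stay as the last step left them, time stands still between calls to the robot, and variables do not carry over. Pictures are saved under pics/ and viewed, and the job is handed in when it is done.

Besides the shell and the picture viewer there is one more tool, called after "Emit:" as name(argument=value, ...), one argument or row to a line, values as JSON. jog_arm: Moves the arm, as the interface text tells. Its arguments: {"type":"object","properties":{"motion":{"type":"array"},"newtons":{"type":"number"}},"required":["motion"]}

```bash
mkdir -p pics; python3 - <<'E'
from bench import get_obs, vision
import cv2, numpy as np
np.set_printoptions(precision=4,suppress=True)
print(get_obs())
for n in ("top","scene"):
    im=vision.grab_frame(n); cv2.imwrite(f"pics/{n}0.png",im[:,:,::-1])
    c=vision.get_calibration(n); print(n,c)
E
```

```text
{'clock': 0.0, 'joints': array([ 1.0359,  0.4778,  0.0224,  1.5565, -0.0115,  1.1093, -0.0831]), 'qvel': array([ 0.0006,  0.0008, -0.0005, -0.    ,  0.0005,  0.0005, -0.0002]), 'tau': array([ -0.0004, -59.6455,   1.6073, -28.12  ,   0.0124,   0.0094,
         0.0001]), 'tcp_pos': array([ 0.2792, -0.6139,  0.2443]), 'orientation': array([-1.3806,  0.8905, -0.8878]), 'contact_force': array([0.5941, 0.572 , 0.1867]), 'moment': array([0.0116, 0.012 , 0.0019]), 'grip_width': 0.08546054790007829}
top {'camera_matrix': array([[417.8107,   0.    , 278.1617],
       [  0.    , 417.8107, 212.2853],
       [  0.    ,   0.    ,   1.    ]]), 'world_from_camera': array([[-0.1139, -0.9735,  0.1984,  0.385 ],
       [-0.9935,  0.111 , -0.0258,  0.028 ],
       [ 0.0031, -0.2001, -0.9798,  1.0878],
       [ 0.    ,  0.    ,  0.    ,  1.    ]])}
scene {'camera_matrix': array([[517.7053,   0.    , 279.6882],
       [  0.    , 517.7053, 209.1047],
       [  0.    ,   0.    ,   1.    ]]), 'world_from_camera': array([[-0.4115, -0.6916,  0.5935, -0.0595],
       [-0.9112,  0.3243, -0.2539,  0.3023],
       [-0.0169, -0.6453, -0.7637,  0.8936],
       [ 0.    ,  0.    ,  0.    ,  1.    ]])}
```

View pics/top0.png

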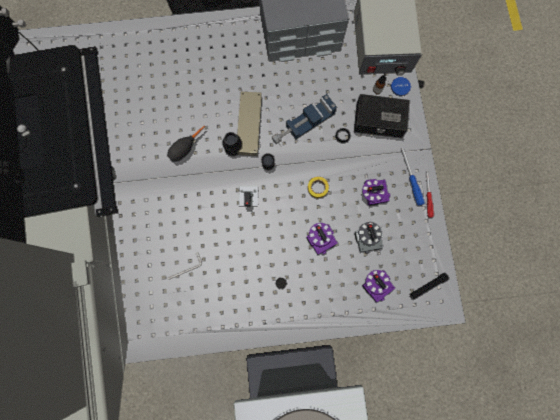

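View pics/scene0.png

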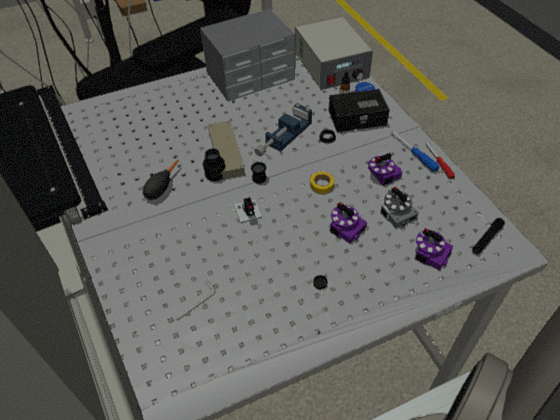

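```bash
python3 - <<'E'
import cv2, numpy as np
t=cv2.imread("pics/top0.png"); s=cv2.imread("pics/scene0.png")
def crop(im,cx,cy,h,z): return cv2.resize(im[cy-h:cy+h,cx-h:cx+h],None,fx=z,fy=z,interpolation=cv2.INTER_CUBIC)
a=np.hstack([crop(t,370,237,25,8),crop(t,250,198,25,8)])
b=np.hstack([crop(s,399,204,30,6.67)[:400,:400],crop(s,249,208,30,6.67)[:400,:400]])
cv2.imwrite("pics/ct.png",a);cv2.imwrite("pics/cs.png",b)
E
```

```text
(no output)
```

View pics/ct.png

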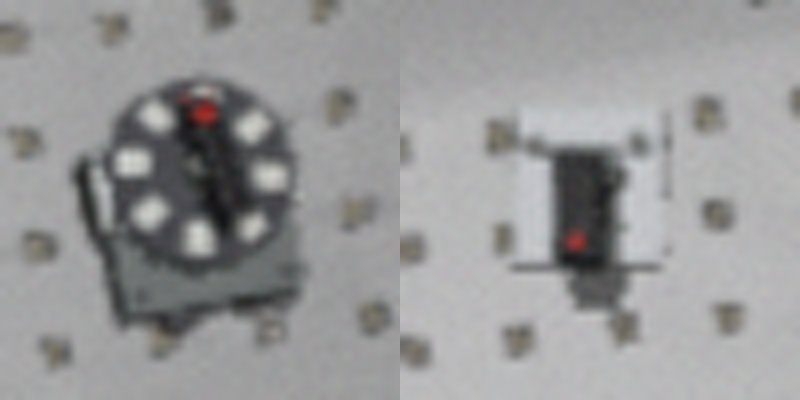

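View pics/cs.png

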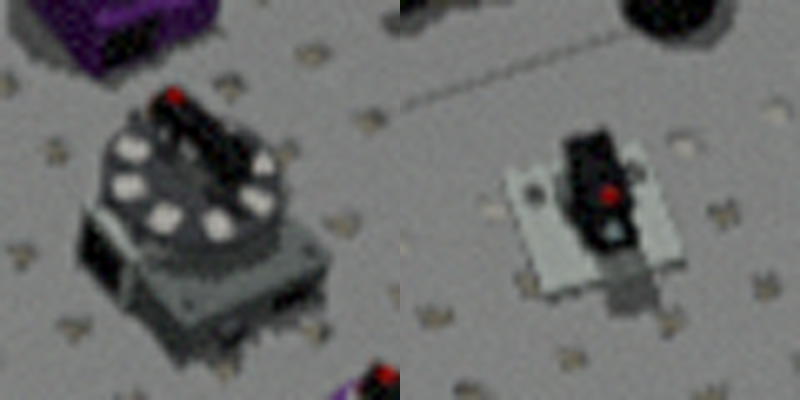

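```bash
cat > h.py <<'E'
import cv2, numpy as np
from scipy.optimize import least_squares
from bench import get_obs, vision
np.set_printoptions(precision=4,suppress=True)
CAL={n:vision.get_calibration(n) for n in("top","scene")}
def proj(n,P):
    P=np.atleast_2d(P); T=np.linalg.inv(CAL[n]["world_from_camera"]); c=P@T[:3,:3].T+T[:3,3]
    u=c@CAL[n]["camera_matrix"].T; return u[:,:2]/u[:,2:]
def unproj(n,uv,z):
    T=CAL[n]["world_from_camera"]; K=CAL[n]["camera_matrix"]
    d=T[:3,:3]@np.linalg.solve(K,[uv[0],uv[1],1]); o=T[:3,3]; return o+d*(z-o[2])/d[2]
def place(x,y,yaw,L):
    L=np.atleast_2d(L); c,s=np.cos(yaw),np.sin(yaw)
    return np.c_[x+c*L[:,0]-s*L[:,1], y+s*L[:,0]+c*L[:,1], L[:,2]]
def crop(im,cx,cy,h,z=10):
    o=cv2.resize(im[cy-h:cy+h,cx-h:cx+h],None,fx=z,fy=z,interpolation=cv2.INTER_CUBIC)
    for k in range(0,2*h,5):
        cv2.putText(o,str(cx-h+k),(k*z,10),0,.35,(0,255,255),1); cv2.putText(o,str(cy-h+k),(0,k*z+5),0,.35,(0,255,255),1)
    return o
def grab(tag):
    r={}
    for n in("top","scene"):
        r[n]=vision.grab_frame(n)[:,:,::-1].copy(); cv2.imwrite(f"pics/{n}_{tag}.png",r[n])
    return r
def box(x0,x1,y0,y1,z): return np.array([[x0,y0,z],[x1,y0,z],[x1,y1,z],[x0,y1,z]])
CH=[box(-.014,.014,-.033,.033,.030),box(-.014,.014,-.033,.033,0),box(-.041,-.014,-.03,.03,.022),box(-.041,-.014,-.03,.03,0)]
a=np.linspace(0,2*np.pi,40)
CH.append(np.c_[.03*np.cos(a),.03*np.sin(a),.038+0*a])
GA=[box(-.010,.045,-.025,.025,.006),box(-.010,.045,-.025,.025,0),box(-.017,.0,-.008,.008,.047)]
def knob(th): return place(0,0,th,box(-.02,.02,-.005,.005,.064))
def overlay(im,n,pose,polys,cx,cy,h,z=10,dz=0,pic=None,col=(0,255,0)):
    o=crop(im,cx,cy,h,z) if pic is None else pic
    for p in polys:
        uv=proj(n,place(*pose,p)+[0,0,dz]); q=((uv-[cx-h,cy-h]+.5)*z).astype(int)
        cv2.polylines(o,[q.reshape(-1,1,2)],True,col,1)
    return o
E
python3 - <<'E'
from h import *
t=cv2.imread("pics/top0.png"); s=cv2.imread("pics/scene0.png")
for n,im,c,h in(("top",t,(370,237),24),("scene",s,(399,204),28)):
    b=im[c[1]-h:c[1]+h,c[0]-h:c[0]+h].astype(float)
    m=((b.min(2)>(165 if n=="top" else 150))).astype(np.uint8)
    N,l,st,ce=cv2.connectedComponentsWithStats(m)
    for i in range(1,N): print(n,st[i,4],ce[i]+[c[0]-h,c[1]-h])
cv2.imwrite("pics/g.png",np.hstack([crop(t,250,198,20,10),crop(s,249,208,20,10)]))
cv2.imwrite("pics/c.png",np.hstack([crop(t,370,237,20,10),crop(s,399,204,20,10)]))
E
```

```text
top 1 [349. 213.]
top 1 [362. 214.]
top 1 [364. 214.]
top 2 [351.5 218.5]
top 1 [346. 220.]
top 2 [349.5 220.5]
top 1 [374. 220.]
top 1 [346. 222.]
top 8 [347.375 225.375]
top 1 [352. 223.]
top 7 [364. 226.]
top 6 [376.     227.1667]
top 1 [351. 228.]
top 30 [348.7    235.9667]
top 9 [361. 232.]
top 6 [378.  233.5]
top 1 [357. 235.]
top 7 [363.2857 238.    ]
top 6 [369.5 241. ]
top 1 [376. 240.]
top 1 [354. 242.]
top 1 [355. 244.]
top 9 [348.3333 246.4444]
top 40 [348.925 254.85 ]
top 1 [357. 251.]
top 1 [355. 255.]
top 2 [354.  259.5]
scene 3 [389. 196.]
scene 1 [408. 198.]
scene 5 [387.8 201.4]
scene 1 [406. 203.]
scene 1 [408. 204.]
scene 5 [393.8 206.4]
scene 3 [401.6667 207.3333]
```

View pics/g.png

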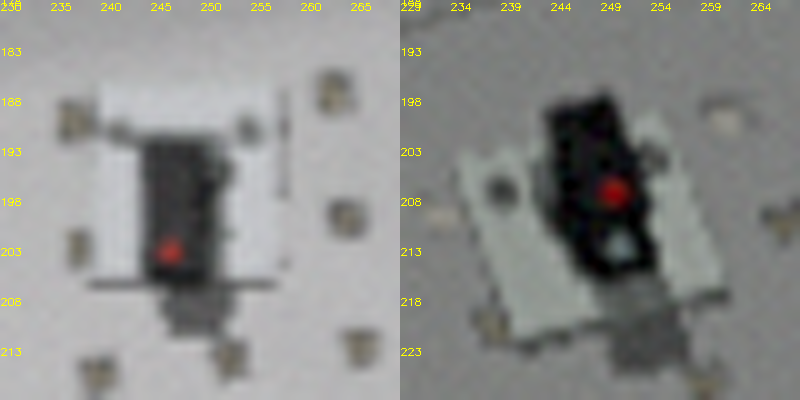

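View pics/c.png

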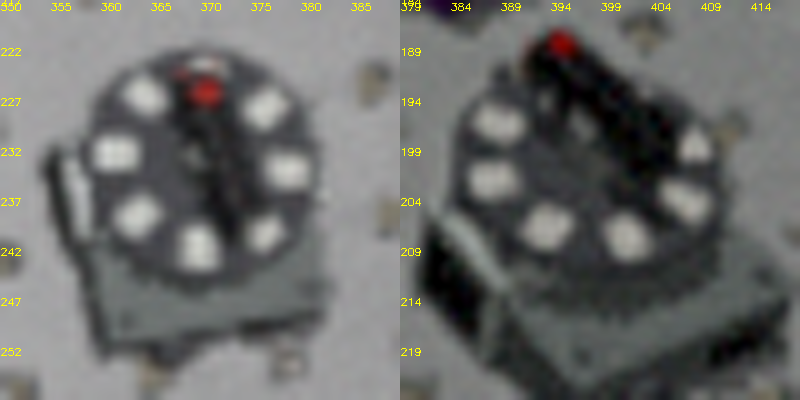

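```bash
cat > fit0.py <<'E'
from h import *
t=cv2.imread("pics/top0.png"); s=cv2.imread("pics/scene0.png")
P={"top":np.array([(146,95),(116,152),(138,217),(200,247),(265,233),(290,172),(267,107)])/10+[349.55,216.55],
"scene":np.array([(97,122),(92,180),(149,228),(228,238),(286,200),(296,148)])/10+[378.55,183.55]}
def fit(names,P):
    c=unproj(names[0],P[names[0]].mean(0),.038)
    def res(v,full=False):
        r=[]
        for n in names:
            k=np.arange(8)*np.pi/4+v[2]
            uv=proj(n,np.c_[v[0]+v[3]*np.cos(k),v[1]+v[3]*np.sin(k),.038+0*k])
            d=P[n][:,None]-uv[None]; j=np.linalg.norm(d,axis=2).argmin(1); r.append(d[np.arange(len(j)),j].ravel())
        return np.concatenate(r)
    return min((least_squares(res,[c[0],c[1],p,.023]) for p in np.arange(0,.8,.1)),key=lambda r:r.cost)
if __name__=="__main__":
    for nm in(["top"],["scene"],["top","scene"]):
        r=fit(nm,P); print(nm,r.x,r.cost)
    x,y,ph=r.x[:3]
    red=[unproj("top",(20.55/1+349.55-.0,216.55+9.2),.064),unproj("scene",(378.55+16.2,183.55+4.4),.064)]
    print("red",red,[np.arctan2(q[1]-y,q[0]-x) for q in red])
    # gate
    for uv in((239.5,178+8),(257.5,178+8.),(257.5,206),(239,206)): print(unproj("top",(uv[0],uv[1]),.006))
    for uv in((234.8,203.5-.3),(255.5,199.),(261,217.5),(241,222)): print("s",unproj("scene",uv,.006))
E
python3 fit0.py
```

```text
['top'] [ 0.5185 -0.2252 -0.2159  0.0223] 0.16427676446008124
['scene'] [ 0.5201 -0.227   0.564   0.0227] 0.33899939180982785
['top', 'scene'] [ 0.5191 -0.226   0.5667  0.0224] 1.688652022882779
red [array([ 0.5325, -0.2221,  0.064 ]), array([ 0.5341, -0.2234,  0.064 ])] [np.float64(0.27571781867376915), np.float64(0.1677790350804392)]
[0.6872 0.0942 0.006 ]
[0.6817 0.0463 0.006 ]
[0.6272 0.052  0.006 ]
[0.6328 0.1007 0.006 ]
s [0.6896 0.0924 0.006 ]
s [0.6813 0.0449 0.006 ]
s [0.6257 0.0548 0.006 ]
s [0.6326 0.0997 0.006 ]
```

```bash
python3 - <<'E'
from h import *
t=cv2.imread("pics/top0.png"); s=cv2.imread("pics/scene0.png")
c=(.5191,-.2260,.03); g=(.640,.0753,-.112)
o=[]
for n,im,cc,gc,dc in(("top",t,(370,237),(250,198),(-.0006,.0008)),("scene",s,(399,204),(249,208),(.001,-.001))):
    pc=(c[0]+dc[0],c[1]+dc[1],c[2])
    o.append(np.vstack([overlay(im,n,pc,CH+[knob(.17)],*cc,20,10),overlay(im,n,g,GA,*gc,20,10)]))
cv2.imwrite("pics/ov.png",np.hstack(o)[:, :800])
o=cv2.imread("pics/ov.png"); cv2.imwrite("pics/ov1.png",o[:400]); cv2.imwrite("pics/ov2.png",o[400:])
E
```

```text
(no output)
```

View pics/ov1.png

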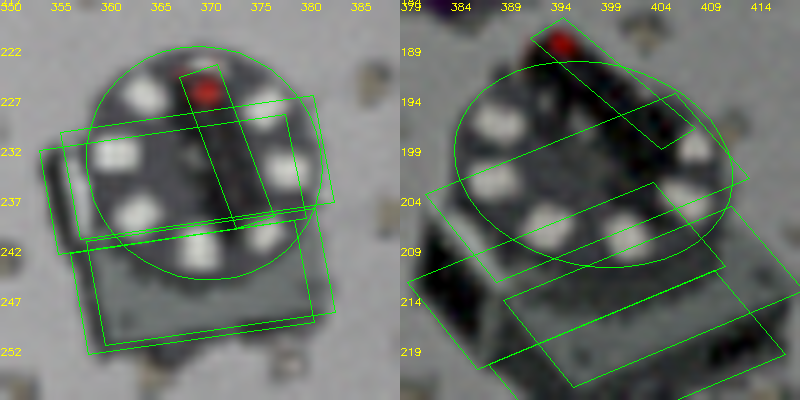

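View pics/ov2.png

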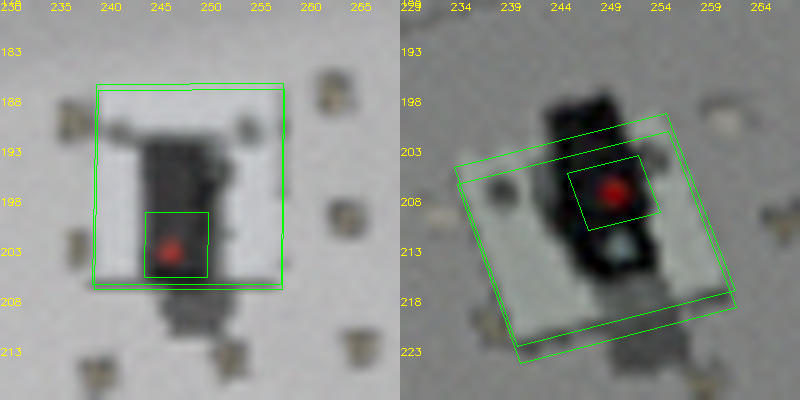

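```bash
cat > plan.py <<'E'
from h import *
from scipy.spatial.transform import Rotation as R
def plan(target,yaw,pitch0=True):
    """tool frame delta to target; yaw = direction of tool x in world (mod pi)"""
    o=get_obs(); R0=R.from_rotvec(o["orientation"])
    best=None
    for k in(0,np.pi):
        x=np.array([np.cos(yaw+k),np.sin(yaw+k),0]); z=np.array([0,0,-1.]); Rt=R.from_matrix(np.c_[x,np.cross(z,x),z])
        d=(R0.inv()*Rt).as_rotvec()
        if best is None or np.linalg.norm(d)<np.linalg.norm(best): best=d
    print("t",o["clock"],"tcp",o["tcp_pos"],"F",o["contact_force"],"w",o["grip_width"],"j7",o["joints"][[0,6]])
    print("axes",R0.as_matrix().round(3).tolist())
    print("turn",best,"shift(tool now) mm",R0.inv().apply(np.array(target)-o["tcp_pos"])*1000, "world mm",(np.array(target)-o["tcp_pos"])*1000)
E
python3 -c "
from plan import *
plan((.519,-.226,.2),np.pi/2+.04)"
```

```text
t 0.1 tcp [ 0.2792 -0.614   0.2444] F [ 0.5845 -0.3962 -0.1488] w 0.08559863591035048 j7 [ 1.0359 -0.0831]
axes [[0.414, -0.001, 0.91], [-0.91, 0.001, 0.414], [-0.002, -1.0, -0.0]]
turn [-1.549   0.3047  0.3022] shift(tool now) mm [-253.8276   44.7927  378.9107] world mm [239.7894 387.9895 -44.4221]
```

```bash
sed -i 's/Rt=R.from_matrix(np.c_\[x,np.cross(z,x),z\])/Rt=R.from_matrix(np.c_[x,z,np.cross(x,z)])/' plan.py
sed -i 's/^    print("turn".*/    print("turn",best,"shift AFTER turn (tool) mm",(R0*R.from_rotvec(best)).inv().apply(np.array(target)-o["tcp_pos"])*1000,"now",R0.inv().apply(np.array(target)-o["tcp_pos"])*1000)/' plan.py
python3 -c "
from plan import *
plan((.519,-.226,.2),np.pi/2+.04)"
```

```text
t 0.1 tcp [ 0.2792 -0.614   0.2444] F [ 0.5845 -0.3962 -0.1488] w 0.08559863591035048 j7 [ 1.0359 -0.0831]
axes [[0.414, -0.001, 0.91], [-0.91, 0.001, 0.414], [-0.002, -1.0, -0.0]]
turn [ 0.0004  0.3869 -0.0016] shift AFTER turn (tool) mm [-378.0901   44.4221  255.1131] now [-253.8276   44.7927  378.9107]
```

Emit:
jog_arm(
  motion=[
    {"gripper": 85, "ay": 0.129},
    {"ay": 0.129},
    {"ay": 0.129},
    {"tx": -38, "ty": 0, "tz": 25},
    {"tx": -38, "ty": 0, "tz": 26},
    {"tx": -38, "ty": 0, "tz": 26},
    {"tx": -38, "ty": 0, "tz": 26},
    {"tx": -38, "ty": 0, "tz": 26},
    {"tx": -38, "ty": 0, "tz": 26},
    {"tx": -38, "ty": 5, "tz": 26},
    {"tx": -38, "ty": 5, "tz": 26},
    {"tx": -38, "ty": 5, "tz": 26},
  ],
)

```text
schema error: expected keys gripper, tx, ty, tz, ax, ay, az
```

```bash
python3 -c "
from plan import *
plan((.519,-.226,.12),np.pi/2+.04)"
```

```text
t 0.1 tcp [ 0.2792 -0.614   0.2444] F [ 0.5845 -0.3962 -0.1488] w 0.08559863591035048 j7 [ 1.0359 -0.0831]
axes [[0.414, -0.001, 0.91], [-0.91, 0.001, 0.414], [-0.002, -1.0, -0.0]]
turn [ 0.0004  0.3869 -0.0016] shift AFTER turn (tool) mm [-378.0901  124.4221  255.1131] now [-253.6972  124.7926  378.9198]
```

All keys needed in every row.

Emit:
jog_arm(
  motion=[
    {"gripper": 85, "tx": 0, "ty": 0, "tz": 0, "ax": 0, "ay": 0.129, "az": 0},
    {"gripper": 85, "tx": 0, "ty": 0, "tz": 0, "ax": 0, "ay": 0.129, "az": 0},
    {"gripper": 85, "tx": 0, "ty": 0, "tz": 0, "ax": 0, "ay": 0.129, "az": 0},
    {"gripper": 85, "tx": -40, "ty": 0, "tz": 27, "ax": 0, "ay": 0, "az": 0},
    {"gripper": 85, "tx": -40, "ty": 0, "tz": 27, "ax": 0, "ay": 0, "az": 0},
    {"gripper": 85, "tx": -40, "ty": 0, "tz": 27, "ax": 0, "ay": 0, "az": 0},
    {"gripper": 85, "tx": -40, "ty": 0, "tz": 27, "ax": 0, "ay": 0, "az": 0},
    {"gripper": 85, "tx": -40, "ty": 0, "tz": 27, "ax": 0, "ay": 0, "az": 0},
    {"gripper": 85, "tx": -40, "ty": 0, "tz": 27, "ax": 0, "ay": 0, "az": 0},
    {"gripper": 85, "tx": -40, "ty": 5, "tz": 27, "ax": 0, "ay": 0, "az": 0},
    {"gripper": 85, "tx": -40, "ty": 5, "tz": 27, "ax": 0, "ay": 0, "az": 0},
    {"gripper": 85, "tx": -40, "ty": 5, "tz": 27, "ax": 0, "ay": 0, "az": 0},
  ],
)

```text
clock: 1.3
tcp_pos: [0.5084, -0.2433, 0.23]
orientation: [-1.228, 1.18, -1.18]
contact_force: [0.3, -0.3, -0.6]
grip_width: 0.0847
```

```bash
python3 -c "
from plan import *
plan((.519,-.226,.12),np.pi/2+.04)"
```

```text
t 1.3 tcp [ 0.5084 -0.2433  0.23  ] F [ 0.2698 -0.2729 -0.6469] w 0.08473436062643051 j7 [ 0.3858 -1.2167]
axes [[0.04, -0.0, 0.999], [-0.999, 0.0, 0.04], [-0.0, -1.0, -0.0]]
turn [ 0.0002 -0.0004 -0.    ] shift AFTER turn (tool) mm [-16.8307 110.0191  11.2566] now [-16.8339 110.017   11.2727]
```

Emit:
jog_arm(
  motion=[
    {"gripper": 85, "tx": -17, "ty": 20, "tz": 11, "ax": 0, "ay": 0, "az": 0},
    {"gripper": 85, "tx": 0, "ty": 45, "tz": 0, "ax": 0, "ay": 0, "az": 0},
    {"gripper": 85, "tx": 0, "ty": 45, "tz": 0, "ax": 0, "ay": 0, "az": 0},
    {"gripper": 85, "tx": 0, "ty": 0, "tz": 0, "ax": 0, "ay": 0, "az": 0},
  ],
)

```text
clock: 1.7
tcp_pos: [0.5138, -0.2258, 0.1148]
orientation: [-1.233, 1.189, -1.171]
contact_force: [-0.4, 1.4, 0.5]
grip_width: 0.0852
```

```bash
python3 -c "
from plan import *
r=grab('g1')
plan((.519,-.226,.015),np.pi/2+.04)
cv2.imwrite('pics/g1c.png',np.hstack([crop(r['top'],370,237,40,9)[:, :400*1],crop(r['scene'],399,190,40,9)[:,:400]]) if 0 else np.hstack([crop(r['top'],370,237,40,5),crop(r['scene'],399,190,40,5)]))"
```

```text
t 1.8 tcp [ 0.5179 -0.2277  0.1204] F [1.2057 0.3856 0.3861] w 0.08488200406143816 j7 [ 0.3577 -1.2658]
axes [[0.039, -0.002, 0.999], [-0.999, 0.001, 0.039], [-0.001, -1.0, -0.002]]
turn [ 0.0017 -0.0005 -0.0006] shift AFTER turn (tool) mm [ -1.6588 105.3964   1.1953] now [ -1.5948 105.3952   1.3779]
```

View pics/g1c.png

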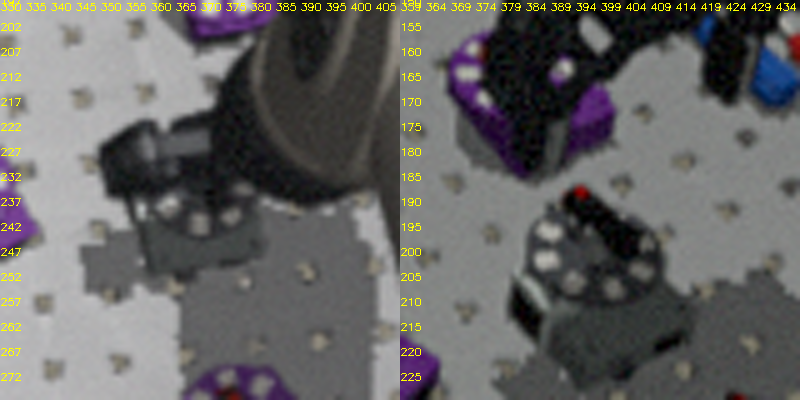

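Emit:
jog_arm(
  motion=[
    {"gripper": 85, "tx": -1, "ty": 15, "tz": 1, "ax": 0, "ay": 0, "az": 0},
    {"gripper": 85, "tx": 0, "ty": 25, "tz": 0, "ax": 0, "ay": 0, "az": 0},
    {"gripper": 85, "tx": 0, "ty": 25, "tz": 0, "ax": 0, "ay": 0, "az": 0},
    {"gripper": 85, "tx": 0, "ty": 18, "tz": 0, "ax": 0, "ay": 0, "az": 0},
    {"gripper": 85, "tx": 0, "ty": 12, "tz": 0, "ax": 0, "ay": 0, "az": 0},
    {"gripper": 85, "tx": 0, "ty": 5, "tz": 0, "ax": 0, "ay": 0, "az": 0},
    {"gripper": 85, "tx": 0, "ty": 0, "tz": 0, "ax": 0, "ay": 0, "az": 0},
    {"gripper": 85, "tx": 0, "ty": 0, "tz": 0, "ax": 0, "ay": 0, "az": 0},
  ],
)

```text
clock: 2.6
tcp_pos: [0.52, -0.227, 0.0213]
orientation: [-1.227, 1.178, -1.181]
contact_force: [0.3, -0.7, 0.7]
grip_width: 0.0849
```

```bash
python3 -c "
from plan import *
r=grab('g2')
plan((.519,-.226,.015),np.pi/2+.04)
cv2.imwrite('pics/g2c.png',np.hstack([crop(r['top'],370,237,40,5),crop(r['scene'],399,200,30,7)[:400,:400]]))"
```

```text
t 2.7 tcp [ 0.52   -0.2269  0.0213] F [ 0.0928 -1.0044 -0.6893] w 0.08490875544814765 j7 [ 0.3478 -1.2855]
axes [[0.04, 0.002, 0.999], [-0.999, -0.001, 0.04], [0.001, -1.0, 0.002]]
turn [-0.0017 -0.0003  0.0007] shift AFTER turn (tool) mm [-0.9321  6.3014 -0.9312] now [-0.936   6.2992 -0.9424]
```

View pics/g2c.png

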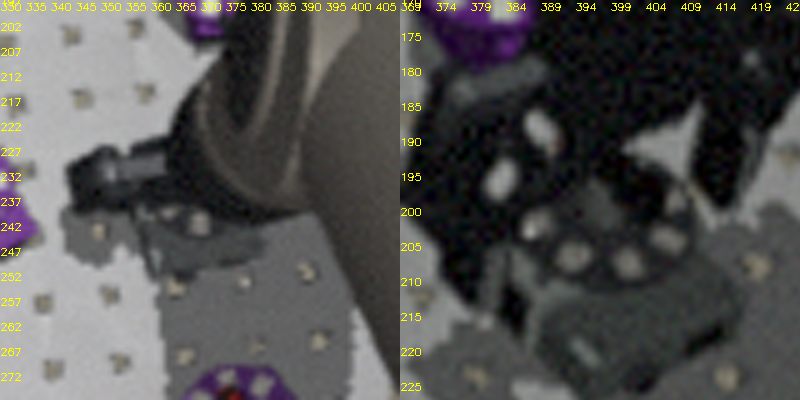

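Emit:
jog_arm(
  motion=[
    {"gripper": 85, "tx": -1, "ty": 4, "tz": -0.5, "ax": 0, "ay": 0, "az": 0},
    {"gripper": 85, "tx": 0, "ty": 2, "tz": 0, "ax": 0, "ay": 0, "az": 0},
    {"gripper": 85, "tx": 0, "ty": 0, "tz": 0, "ax": 0, "ay": 0, "az": 0},
    {"gripper": 60, "tx": 0, "ty": 0, "tz": 0, "ax": 0, "ay": 0, "az": 0},
    {"gripper": 60, "tx": 0, "ty": 0, "tz": 0, "ax": 0, "ay": 0, "az": 0},
    {"gripper": 60, "tx": 0, "ty": 0, "tz": 0, "ax": 0, "ay": 0, "az": 0},
    {"gripper": 60, "tx": 0, "ty": 0, "tz": 0, "ax": 0, "ay": 0, "az": 0},
    {"gripper": 60, "tx": 0, "ty": 0, "tz": 0, "ax": 0, "ay": 0, "az": 0},
  ],
  newtons=60,
)

```text
clock: 3.5
tcp_pos: [0.5189, -0.2261, 0.0149]
orientation: [-1.228, 1.179, -1.181]
contact_force: [-1.3, -0.4, 4.4]
grip_width: 0.0649
```

```bash
python3 -c "
from plan import *
plan((.519,-.226,.015),np.pi/2+.04)
print(get_obs()['contact_force'])"
```

```text
t 3.5 tcp [ 0.5189 -0.2261  0.0149] F [-1.3493 -0.4009  4.4383] w 0.06486775104664369 j7 [ 0.3459 -1.2878]
axes [[0.04, 0.001, 0.999], [-0.999, -0.001, 0.04], [0.001, -1.0, 0.001]]
turn [-0.0005 -0.0004  0.0007] shift AFTER turn (tool) mm [-0.1417 -0.0564  0.1335] now [-0.1417 -0.0565  0.1335]
[-1.3493 -0.4009  4.4383]
```

Emit:
jog_arm(
  motion=[
    {"gripper": 60, "tx": 0, "ty": -4, "tz": 0, "ax": 0, "ay": 0, "az": 0},
    {"gripper": 60, "tx": 0, "ty": -10, "tz": 0, "ax": 0, "ay": 0, "az": 0},
    {"gripper": 60, "tx": 0, "ty": -16, "tz": 0, "ax": 0, "ay": 0, "az": 0},
    {"gripper": 60, "tx": 0, "ty": -20, "tz": 0, "ax": 0, "ay": 0, "az": 0},
    {"gripper": 60, "tx": 0, "ty": -20, "tz": 0, "ax": 0, "ay": 0, "az": 0},
    {"gripper": 60, "tx": 0, "ty": -14, "tz": 0, "ax": 0, "ay": 0, "az": 0},
    {"gripper": 60, "tx": 0, "ty": -6, "tz": 0, "ax": 0, "ay": 0, "az": 0},
    {"gripper": 60, "tx": 0, "ty": 0, "tz": 0, "ax": 0, "ay": 0, "az": 0},
  ],
)

```text
clock: 4.3
tcp_pos: [0.5188, -0.2257, 0.1049]
orientation: [-1.227, 1.179, -1.181]
contact_force: [-0.6, 0.9, -8.0]
grip_width: 0.0651
```

```bash
python3 -c "
from plan import *
r=grab('l1')
g=(.640,.0753,-.112); L=.035+.08
t=(g[0]-L*np.cos(g[2]),g[1]-L*np.sin(g[2]),.105); print(t)
plan(t,np.pi/2+g[2])
cv2.imwrite('pics/l1c.png',np.hstack([crop(r['top'],370,227,40,5),crop(r['scene'],399,160,40,5)]))"
```

```text
(np.float64(0.525720526337166), np.float64(0.0881530890973978), 0.105)
t 4.4 tcp [ 0.518  -0.2254  0.1035] F [-0.3476  0.6349 -7.3533] w 0.06480662623679738 j7 [ 0.3535 -1.2726]
axes [[0.04, -0.001, 0.999], [-0.999, 0.0, 0.04], [-0.001, -1.0, -0.001]]
turn [ 0.0014  0.1518 -0.0004] shift AFTER turn (tool) mm [-312.4468   -1.4682  -27.3349] now [-312.9883   -1.3246   20.2222]
```

View pics/l1c.png

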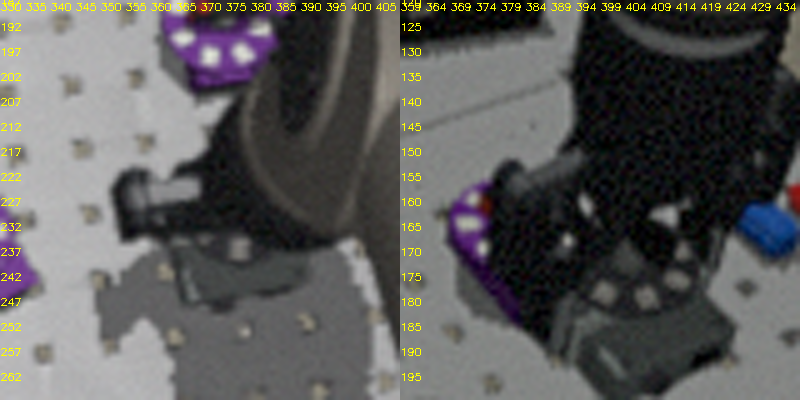

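Emit:
jog_arm(
  motion=[
    {"gripper": 60, "tx": -8, "ty": 0, "tz": 0, "ax": 0, "ay": 0.03, "az": 0},
    {"gripper": 60, "tx": -18, "ty": 0, "tz": 0, "ax": 0, "ay": 0.03, "az": 0},
    {"gripper": 60, "tx": -30, "ty": 0, "tz": 0, "ax": 0, "ay": 0.03, "az": 0},
    {"gripper": 60, "tx": -34, "ty": 0, "tz": 0, "ax": 0, "ay": 0.03, "az": 0},
    {"gripper": 60, "tx": -34, "ty": 0, "tz": 0, "ax": 0, "ay": 0.03, "az": 0},
    {"gripper": 60, "tx": -34, "ty": 0, "tz": -5, "ax": 0, "ay": 0, "az": 0},
    {"gripper": 60, "tx": -34, "ty": 0, "tz": -5, "ax": 0, "ay": 0, "az": 0},
    {"gripper": 60, "tx": -34, "ty": 0, "tz": -5, "ax": 0, "ay": 0, "az": 0},
    {"gripper": 60, "tx": -34, "ty": 0, "tz": -5, "ax": 0, "ay": 0, "az": 0},
    {"gripper": 60, "tx": -26, "ty": 0, "tz": -2, "ax": 0, "ay": 0, "az": 0},
    {"gripper": 60, "tx": -16, "ty": 0, "tz": 0, "ax": 0, "ay": 0, "az": 0},
    {"gripper": 60, "tx": -8, "ty": 0, "tz": 0, "ax": 0, "ay": 0, "az": 0},
  ],
)

```text
clock: 5.6
tcp_pos: [0.5212, 0.0877, 0.1034]
orientation: [-1.157, 1.289, -1.287]
contact_force: [1.0, -0.7, -7.4]
grip_width: 0.065
```

```bash
python3 -c "
from plan import *
plan((.5257,.0882,.045),np.pi/2-.112)"
```

```text
t 5.6 tcp [0.5212 0.0877 0.1034] F [ 1.0413 -0.6575 -7.4241] w 0.06499314097532412 j7 [-0.2135 -2.0132]
axes [[-0.107, -0.001, 0.994], [-0.994, 0.0, -0.107], [-0.0, -1.0, -0.002]]
turn [ 0.0015  0.0048 -0.0003] shift AFTER turn (tool) mm [-1.0357 58.3972  4.453 ] now [-0.9973 58.3907  4.5465]
```

Emit:
jog_arm(
  motion=[
    {"gripper": 60, "tx": -1, "ty": 10, "tz": 2, "ax": 0, "ay": 0.005, "az": 0},
    {"gripper": 60, "tx": 0, "ty": 18, "tz": 2, "ax": 0, "ay": 0, "az": 0},
    {"gripper": 60, "tx": 0, "ty": 18, "tz": 0, "ax": 0, "ay": 0, "az": 0},
    {"gripper": 60, "tx": 0, "ty": 16, "tz": 0, "ax": 0, "ay": 0, "az": 0},
    {"gripper": 60, "tx": 0, "ty": 14, "tz": 0, "ax": 0, "ay": 0, "az": 0},
    {"gripper": 60, "tx": 0, "ty": 7, "tz": 0, "ax": 0, "ay": 0, "az": 0},
    {"gripper": 60, "tx": 0, "ty": 2, "tz": 0, "ax": 0, "ay": 0, "az": 0},
    {"gripper": 60, "tx": 0, "ty": 0, "tz": 0, "ax": 0, "ay": 0, "az": 0},
    {"gripper": 60, "tx": 0, "ty": 0, "tz": 0, "ax": 0, "ay": 0, "az": 0},
  ],
)

```text
clock: 6.5
tcp_pos: [0.5265, 0.0861, 0.0199]
orientation: [-1.151, 1.293, -1.294]
contact_force: [-0.4, -0.1, -8.1]
grip_width: 0.0651
```

```bash
python3 -c "
from plan import *
r=grab('p1')
plan((.5257,.0882,.0175),np.pi/2-.112)
print(proj('top',[[.5257,.0882,.04]]),proj('scene',[[.5257,.0882,.04]]))
cv2.imwrite('pics/p1c.png',np.hstack([crop(r['top'],245,230,40,5),crop(r['scene'],255,230,40,5)]))"
```

```text
t 6.6 tcp [0.5265 0.0862 0.02  ] F [ 0.5334  0.0052 -8.855 ] w 0.06474039713280093 j7 [-0.2223 -2.0354]
axes [[-0.115, 0.001, 0.993], [-0.993, 0.0, -0.115], [-0.0, -1.0, 0.001]]
turn [-0.0014 -0.0032 -0.0005] shift AFTER turn (tool) mm [-1.9332  2.5249 -1.0144] now [-1.9287  2.5244 -1.0242]
[[246.8017 243.7862]] [[264.3081 246.7601]]
```

View pics/p1c.png

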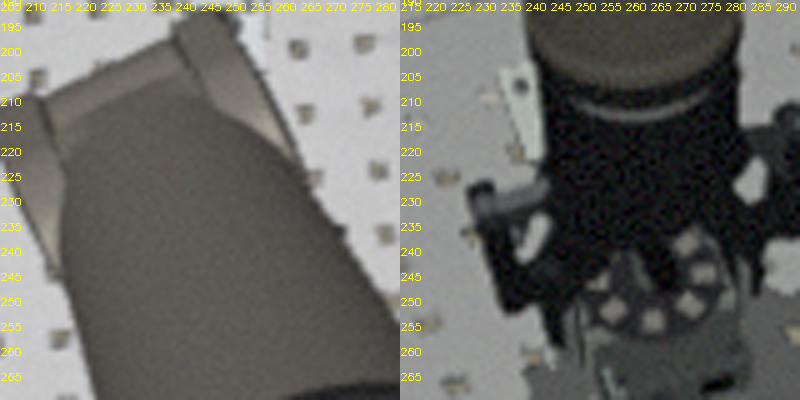

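Emit:
jog_arm(
  motion=[
    {"gripper": 60, "tx": -1, "ty": 2, "tz": -1, "ax": 0, "ay": -0.003, "az": 0},
    {"gripper": 60, "tx": -0.9, "ty": 1.5, "tz": 0, "ax": 0, "ay": 0, "az": 0},
    {"gripper": 60, "tx": 0, "ty": 0, "tz": 8, "ax": 0, "ay": 0, "az": 0},
    {"gripper": 60, "tx": 0, "ty": 0, "tz": 10, "ax": 0, "ay": 0, "az": 0},
    {"gripper": 60, "tx": 0, "ty": 0, "tz": 10, "ax": 0, "ay": 0, "az": 0},
    {"gripper": 60, "tx": 0, "ty": 0, "tz": 8, "ax": 0, "ay": 0, "az": 0},
    {"gripper": 60, "tx": 0, "ty": 0, "tz": 4, "ax": 0, "ay": 0, "az": 0},
    {"gripper": 60, "tx": 0, "ty": 0, "tz": 0, "ax": 0, "ay": 0, "az": 0},
    {"gripper": 60, "tx": 0, "ty": 0, "tz": 0, "ax": 0, "ay": 0, "az": 0},
  ],
)

```text
clock: 7.5
tcp_pos: [0.5644, 0.0835, 0.0156]
orientation: [-1.155, 1.292, -1.291]
contact_force: [0.3, -0.8, -8.0]
grip_width: 0.0652
```

```bash
python3 -c "
from plan import *
r=grab('p2')
plan((.6052,.0792,.0165),np.pi/2-.112)
cv2.imwrite('pics/p2c.png',np.hstack([crop(r['top'],245,230,40,5),crop(r['scene'],255,230,25,8)]))"
```

```text
t 7.6 tcp [0.5642 0.0836 0.0156] F [-0.5975  0.168  -7.6162] w 0.06484804669090781 j7 [-0.2009 -2.0071]
axes [[-0.112, -0.001, 0.994], [-0.994, -0.0, -0.112], [0.0, -1.0, -0.001]]
turn [0.0009 0.     0.0002] shift AFTER turn (tool) mm [-0.247  -0.8731 41.2398] now [-0.2461 -0.91   41.239 ]
```

View pics/p2c.png

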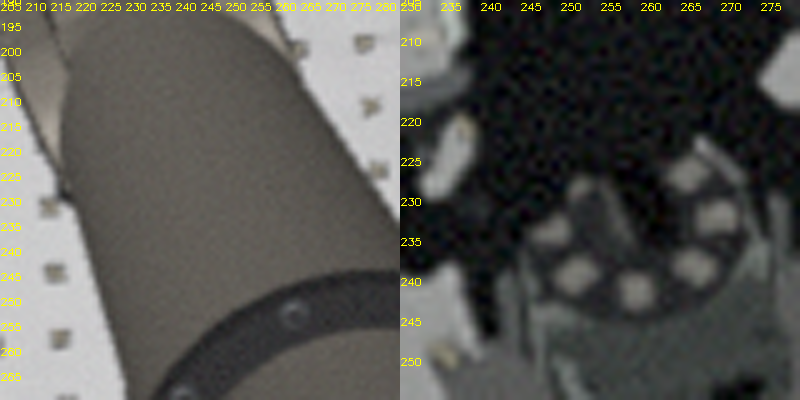

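```bash
python3 -c "
from fit0 import *
import h
P={'scene':np.array([(285,172),(315,215),(295,265),(238,290),(176,272),(152,228)])/8+[229.56,204.56]}
r=fit(['scene'],P); print(r.x,r.cost)
# gate seen by scene only
"
```

```text
[0.5662 0.0838 0.4465 0.0215] 0.12118642927744476
```

Emit:
jog_arm(
  motion=[
    {"gripper": 60, "tx": 0, "ty": -1, "tz": 4, "ax": 0, "ay": 0, "az": 0},
    {"gripper": 60, "tx": 0, "ty": 0, "tz": 7, "ax": 0, "ay": 0, "az": 0},
    {"gripper": 60, "tx": 0, "ty": 0, "tz": 8, "ax": 0, "ay": 0, "az": 0},
    {"gripper": 60, "tx": -0.2, "ty": 0, "tz": 8, "ax": 0, "ay": 0, "az": 0},
    {"gripper": 60, "tx": 0, "ty": 0, "tz": 6, "ax": 0, "ay": 0, "az": 0},
    {"gripper": 60, "tx": 0, "ty": 0, "tz": 4, "ax": 0, "ay": 0, "az": 0},
    {"gripper": 60, "tx": 0, "ty": 0, "tz": 2, "ax": 0, "ay": 0, "az": 0},
    {"gripper": 60, "tx": 0, "ty": 0, "tz": 1, "ax": 0, "ay": 0, "az": 0},
    {"gripper": 60, "tx": 0, "ty": 0, "tz": 0, "ax": 0, "ay": 0, "az": 0},
    {"gripper": 60, "tx": 0, "ty": 0, "tz": 0, "ax": 0, "ay": 0, "az": 0},
  ],
)

```text
clock: 8.6
tcp_pos: [0.6043, 0.0793, 0.0167]
orientation: [-1.154, 1.292, -1.291]
contact_force: [0.3, -0.4, -8.6]
grip_width: 0.0649
```

```bash
python3 -c "
from plan import *
r=grab('p3')
plan((.6042,.0793,.015),np.pi/2-.112)
cv2.imwrite('pics/p3c.png',np.hstack([crop(r['top'],245,215,40,5),crop(r['scene'],250,218,25,8)]))"
```

```text
t 8.7 tcp [0.6043 0.0794 0.0168] F [ 0.2214  0.8638 -8.8812] w 0.06473943295264126 j7 [-0.1796 -1.9795]
axes [[-0.112, -0.0, 0.994], [-0.994, -0.0, -0.112], [0.0, -1.0, -0.0]]
turn [ 0.0003 -0.0001  0.    ] shift AFTER turn (tool) mm [ 0.0684  1.7875 -0.1313] now [ 0.0683  1.7876 -0.1308]
```

View pics/p3c.png

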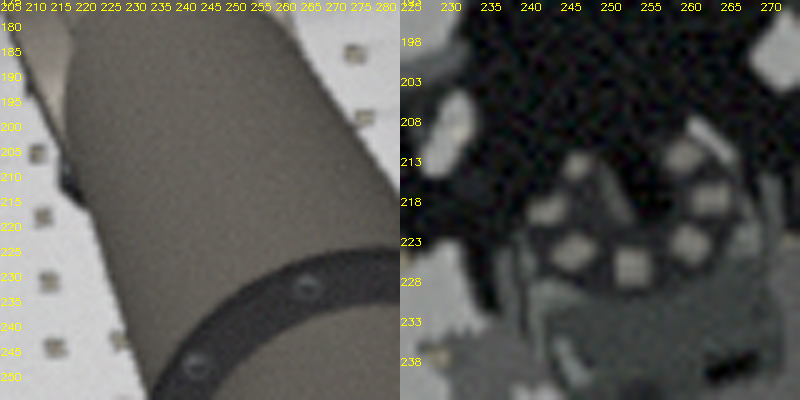

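Emit:
jog_arm(
  motion=[
    {"gripper": 60, "tx": 0, "ty": 1, "tz": 0, "ax": 0, "ay": 0, "az": 0},
    {"gripper": 60, "tx": 0, "ty": 0.9, "tz": 0, "ax": 0, "ay": 0, "az": 0},
    {"gripper": 60, "tx": 0, "ty": 0.3, "tz": 0, "ax": 0, "ay": 0, "az": 0},
    {"gripper": 60, "tx": 0, "ty": 0, "tz": 0, "ax": 0, "ay": 0, "az": 0},
  ],
)

```text
clock: 9.1
tcp_pos: [0.6045, 0.0793, 0.015]
orientation: [-1.154, 1.291, -1.291]
contact_force: [-2.3, -0.1, -0.4]
grip_width: 0.0647
```

Force went from −8.6 to about 0: it rests on the bench. Release.

Emit:
jog_arm(
  motion=[
    {"gripper": 85, "tx": 0, "ty": 0, "tz": 0, "ax": 0, "ay": 0, "az": 0},
    {"gripper": 85, "tx": 0, "ty": 0, "tz": 0, "ax": 0, "ay": 0, "az": 0},
    {"gripper": 85, "tx": 0, "ty": 0, "tz": 0, "ax": 0, "ay": 0, "az": 0},
    {"gripper": 85, "tx": 0, "ty": 0, "tz": 0, "ax": 0, "ay": 0, "az": 0},
    {"gripper": 85, "tx": 0, "ty": -8, "tz": 0, "ax": 0, "ay": 0, "az": 0},
    {"gripper": 85, "tx": 0, "ty": -20, "tz": 0, "ax": 0, "ay": 0, "az": 0},
    {"gripper": 85, "tx": 0, "ty": -35, "tz": 0, "ax": 0, "ay": 0, "az": 0},
    {"gripper": 85, "tx": 0, "ty": -45, "tz": 0, "ax": 0, "ay": 0, "az": 0},
    {"gripper": 85, "tx": 0, "ty": -45, "tz": 0, "ax": 0, "ay": 0, "az": 0},
    {"gripper": 85, "tx": 0, "ty": -20, "tz": -20, "ax": 0, "ay": 0, "az": 0},
    {"gripper": 85, "tx": 0, "ty": 0, "tz": -40, "ax": 0, "ay": 0, "az": 0},
    {"gripper": 85, "tx": 0, "ty": 0, "tz": -40, "ax": 0, "ay": 0, "az": 0},
  ],
)

```text
clock: 10.3
tcp_pos: [0.505, 0.0906, 0.1891]
orientation: [-1.151, 1.29, -1.293]
contact_force: [-0.0, 1.2, -0.7]
grip_width: 0.0851
```

```bash
python3 -c "
from plan import *
r=grab('q1')
plan((.6042,.0793,.015),np.pi/2-.112)
cv2.imwrite('pics/q1.png',r['top'])"
```

```text
t 10.4 tcp [0.5    0.0908 0.1877] F [ 0.6488  0.1445 -0.0232] w 0.08522459161883683 j7 [-0.2078 -2.0209]
axes [[-0.11, -0.004, 0.994], [-0.994, -0.001, -0.11], [0.001, -1.0, -0.004]]
turn [0.0036 0.0023 0.0011] shift AFTER turn (tool) mm [ -0.2292 172.7062 104.8085] now [ -0.1898 172.3308 105.4247]
```

View pics/q1.png

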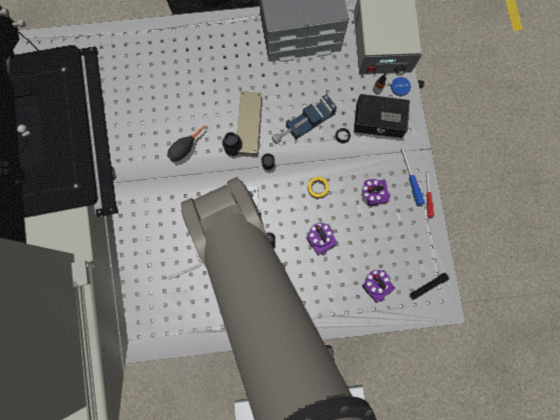

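View pics/scene_q1.png

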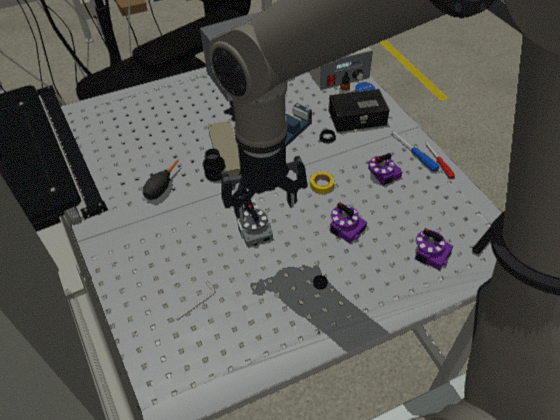

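Emit:
jog_arm(
  motion=[
    {"gripper": 85, "tx": 30, "ty": 0, "tz": 0, "ax": 0, "ay": 0, "az": 0},
    {"gripper": 85, "tx": 45, "ty": 0, "tz": 0, "ax": 0, "ay": 0, "az": 0},
    {"gripper": 85, "tx": 45, "ty": 0, "tz": 0, "ax": 0, "ay": 0, "az": 0},
    {"gripper": 85, "tx": 45, "ty": 0, "tz": 0, "ax": 0, "ay": 0, "az": 0},
    {"gripper": 85, "tx": 30, "ty": 0, "tz": 0, "ax": 0, "ay": 0, "az": 0},
    {"gripper": 85, "tx": 0, "ty": 0, "tz": 0, "ax": 0, "ay": 0, "az": 0},
  ],
)

```text
clock: 11.0
tcp_pos: [0.4829, -0.1087, 0.1882]
orientation: [-1.151, 1.296, -1.299]
contact_force: [0.6, -0.0, 0.2]
grip_width: 0.085
```

```bash
python3 -c "
from plan import *
r=grab('q2')
plan((.6042,.0793,.015),np.pi/2-.112)
g=(.640,.0753,-.112);u=(.6052,.0792,-.112)
cv2.imwrite('pics/q2a.png',np.hstack([crop(r['top'],250,205,20,10),crop(r['scene'],254,218,20,10)]))
o=[]
for n,c in(('top',(250,205)),('scene',(254,218))):
    p=overlay(r[n],n,g,GA,*c,20,10,col=(255,100,0)); o.append(overlay(r[n],n,u,CH,*c,20,10,pic=p))
cv2.imwrite('pics/q2b.png',np.hstack(o))"
```

```text
t 11.1 tcp [ 0.4838 -0.1039  0.1881] F [ 0.0983  0.5257 -0.2438] w 0.08516485274715074 j7 [ 0.0937 -1.6024]
axes [[-0.114, 0.001, 0.993], [-0.993, 0.0, -0.114], [-0.0, -1.0, 0.001]]
turn [-0.0009 -0.0022 -0.0001] shift AFTER turn (tool) mm [-195.5451  173.0798   99.169 ] now [-195.7365  173.1955   98.5876]
```

View pics/q2a.png

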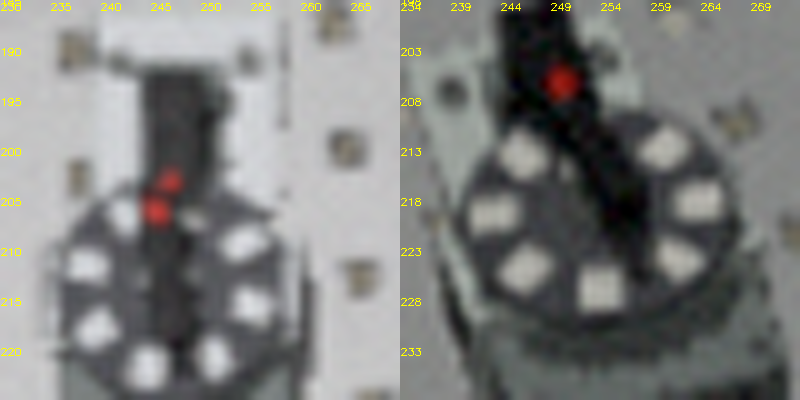

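View pics/q2b.png

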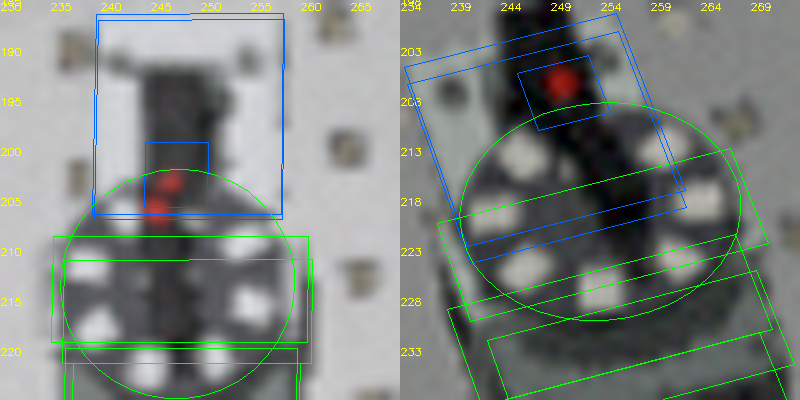

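```bash
python3 -c "
from fit0 import *
P={'top':np.array([(125,215),(88,264),(98,330),(150,366),(215,358),(251,305),(243,243)])/10+[229.55,184.55],
'scene':np.array([(122,157),(93,214),(124,270),(200,288),(280,260),(300,202),(266,150)])/10+[233.55,197.55]}
for nm in(['top'],['scene'],['top','scene']):
    r=fit(nm,P); print(nm,r.x,r.cost)
    g=(.64,.0753,-.112); d=r.x[:2]-g[:2]; c,s=np.cos(g[2]),np.sin(g[2]); print('in gate',c*d[0]+s*d[1],-s*d[0]+c*d[1])
r=cv2.imread('pics/top_q2.png');s=cv2.imread('pics/scene_q2.png')
cv2.imwrite('pics/q3.png',np.hstack([crop(r,246,215,25,8),crop(s,256,222,25,8)]))
"
```

```text
['top'] [0.6047 0.0811 0.4384 0.0217] 0.09069912751194419
in gate -0.03573990567842094 0.0018195870757756367
['scene'] [0.6057 0.0796 0.4317 0.0222] 0.2743877786123296
in gate -0.03453024158544649 0.00042794984837450124
['top', 'scene'] [0.6051 0.0803 0.4348 0.022 ] 1.287434345636792
in gate -0.03519963675257544 0.0010389070509821828
```

View pics/q3.png

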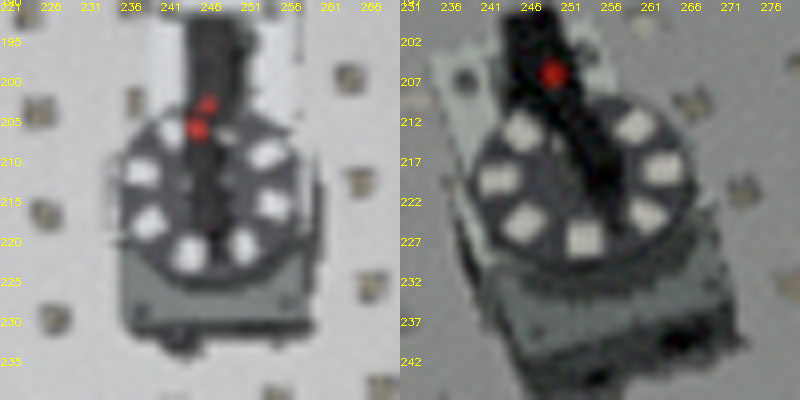

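```bash
python3 -c "
from h import *
g=(.64,.0753,-.112);c,s=np.cos(g[2]),np.sin(g[2])
import itertools
for n,im,ctr in(('top','top0',(247,203)),('scene','scene0',(249.5,207))):
    b=cv2.imread(f'pics/{im}.png').astype(float); w=np.clip(b[:,:,2]-b[:,:,:2].max(2)-25,0,None)
    y0,x0=int(ctr[1])-5,int(ctr[0])-5; ww=w[y0:y0+10,x0:x0+10]; ys,xs=np.mgrid[y0:y0+10,x0:x0+10]
    uv=(ww*xs).sum()/ww.sum(),(ww*ys).sum()/ww.sum()
    p=unproj(n,uv,.048); d=p[:2]-g[:2]; print(n,uv,p,'gate',c*d[0]+s*d[1],-s*d[0]+c*d[1])
for n,uvL,uvR in(('top',(243.9,197),(250.2,197)),):
    for uv in(uvL,uvR):
        p=unproj(n,uv,.047); d=p[:2]-g[:2]; print('fork edge',c*d[0]+s*d[1],-s*d[0]+c*d[1])
"
```

```text
top (np.float64(246.58522727272728), np.float64(202.6875)) [0.6296 0.0779 0.048 ] gate -0.010637310211469233 0.001374622251678068
scene (np.float64(250.0169971671388), np.float64(206.8328611898017)) [0.6305 0.0763 0.048 ] gate -0.009524643649788287 -2.1397754774373032e-05
fork edge 0.004537460531792505 0.00851716061787513
fork edge 0.004514721547624434 -0.007613509733560612
```

```bash
python3 -c "
from h import *
g=(.64,.0753,-.112);c,s=np.cos(g[2]),np.sin(g[2])
b=cv2.imread('pics/top0.png').astype(int).sum(2)//3
print(b[186:212,244:250])
for v in(190.7,204.8,205.8,206.5):
    for z in(.043,.047):
        p=unproj('top',(246.9,v),z); d=p[:2]-g[:2]; print(v,z,'x',c*d[0]+s*d[1])
s_=cv2.imread('pics/scene0.png').astype(int).sum(2)//3
print(s_[196:226,246:254])
"
```

```text
[[186 186 185 186 185 188]
 [198 194 192 195 196 195]
 [197 195 198 197 196 193]
 [196 197 195 195 195 198]
 [184 184 181 185 183 186]
 [130 121 118 124 126 127]
 [ 88  63  69  64  67  68]
 [ 85  56  55  52  51  47]
 [ 89  61  56  58  52  49]
 [ 87  56  55  55  62  46]
 [102  60  59  56  57  46]
 [105  61  54  58  56  46]
 [107  61  56  54  54  40]
 [107  61  56  59  58  56]
 [111  61  54  62  60  49]
 [108  59  63  67  62  49]
 [102  67  74  80  57  52]
 [ 86  65  84  80  56  48]
 [ 87  52  52  54  56  50]
 [ 90  38  29  33  33  31]
 [111  85  68  43  43  43]
 [174 147 117  75  77  73]
 [186 161 102  88  91  91]
 [186 168 117  90  84  88]
 [182 183 160  99  90  88]
 [185 186 164 124 123 123]]
190.7 0.043 x 0.022204706612409246
190.7 0.047 x 0.021169909078872895
204.8 0.043 x -0.015044646037837542
204.8 0.047 x -0.015936834367694473
205.8 0.043 x -0.017666889513596185
205.8 0.047 x -0.018549038580289393
206.5 0.043 x -0.019500930821565544
206.5 0.047 x -0.02037605825830192
[[131 132 119 112 124 132 125 126]
 [114 113  90  69 105 126 127 128]
 [ 64  42  23  12  64 118 126 125]
 [ 16  
[... 238 characters left out ...]
 [  0  16  26  42  54  34  17  74]
 [ 16  22  26  41  46  37  20  42]
 [  3  18  24  32  38  16  15  23]
 [  8   2  12  11   7   9   0  39]
 [ 18  12  14  15  20  18   0  54]
 [ 12   5  17  19  65  64  18  24]
 [ 19   4  22  48 101  96  43   3]
 [ 44   5   9  45  83  88  48   8]
 [ 65  20   2   0  28  16  14   5]
 [105  68  35  11  23  39  55  59]
 [137 129  82  58  61  69  89  89]
 [149 153 109  86  85  80  85  90]
 [150 154 128 100  89  82  84  95]
 [146 140 134 103  92  82  80  75]
 [117  93  78  72  74  78  68  61]
 [101 101 101  92  73  68  68  65]
 [116 130 129 115  78  68  75  70]
 [131 128 129 110  75  70  63  69]
 [129 124 129 124  89  68  71  67]
 [124 123 129 131 105 100 100  99]]
```

```bash
python3 -c "
from plan import *
plan((.605,.0795,.13),np.pi/2+.042)"
```

```text
t 11.1 tcp [ 0.4838 -0.1039  0.1881] F [ 0.0983  0.5257 -0.2438] w 0.08516485274715074 j7 [ 0.0937 -1.6024]
axes [[-0.114, 0.001, 0.993], [-0.993, 0.0, -0.114], [-0.0, -1.0, 0.001]]
turn [-0.0009 -0.1562 -0.0001] shift AFTER turn (tool) mm [-178.1854   58.0798  128.7981] now [-196.0406   58.1963   99.4662]
```

Emit:
jog_arm(
  motion=[
    {"gripper": 30, "tx": 0, "ty": 0, "tz": 0, "ax": 0, "ay": -0.078, "az": 0},
    {"gripper": 30, "tx": 0, "ty": 0, "tz": 0, "ax": 0, "ay": -0.078, "az": 0},
    {"gripper": 30, "tx": -20, "ty": 0, "tz": 14, "ax": 0, "ay": 0, "az": 0},
    {"gripper": 30, "tx": -30, "ty": 5, "tz": 22, "ax": 0, "ay": 0, "az": 0},
    {"gripper": 30, "tx": -34, "ty": 7, "tz": 24, "ax": 0, "ay": 0, "az": 0},
    {"gripper": 30, "tx": -34, "ty": 10, "tz": 24, "ax": 0, "ay": 0, "az": 0},
    {"gripper": 30, "tx": -30, "ty": 10, "tz": 22, "ax": 0, "ay": 0, "az": 0},
    {"gripper": 30, "tx": -20, "ty": 10, "tz": 15, "ax": 0, "ay": 0, "az": 0},
    {"gripper": 30, "tx": -8, "ty": 8, "tz": 7, "ax": 0, "ay": 0, "az": 0},
    {"gripper": 30, "tx": -2, "ty": 8, "tz": 1, "ax": 0, "ay": 0, "az": 0},
    {"gripper": 30, "tx": 0, "ty": 0, "tz": 0, "ax": 0, "ay": 0, "az": 0},
    {"gripper": 30, "tx": 0, "ty": 0, "tz": 0, "ax": 0, "ay": 0, "az": 0},
  ],
)

```text
clock: 12.3
tcp_pos: [0.6039, 0.0785, 0.1296]
orientation: [-1.23, 1.178, -1.178]
contact_force: [0.7, -0.4, 0.1]
grip_width: 0.0296
```

```bash
python3 -c "
from plan import *
r=grab('k1')
plan((.605,.0795,.064),np.pi/2+.042)
cv2.imwrite('pics/k1.png',np.hstack([crop(r['top'],250,205,40,5),crop(r['scene'],254,210,30,7)[:400,:400]]))"
```

```text
t 12.4 tcp [0.6044 0.0787 0.1302] F [-0.5521  0.9312  0.4128] w 0.030164258439128965 j7 [-0.1665 -1.81  ]
axes [[0.042, 0.001, 0.999], [-0.999, -0.001, 0.042], [0.001, -1.0, 0.001]]
turn [-0.0005 -0.0001  0.0005] shift AFTER turn (tool) mm [-0.7972 66.2197  0.6231] now [-0.8337 66.2196  0.5874]
```

View pics/k1.png

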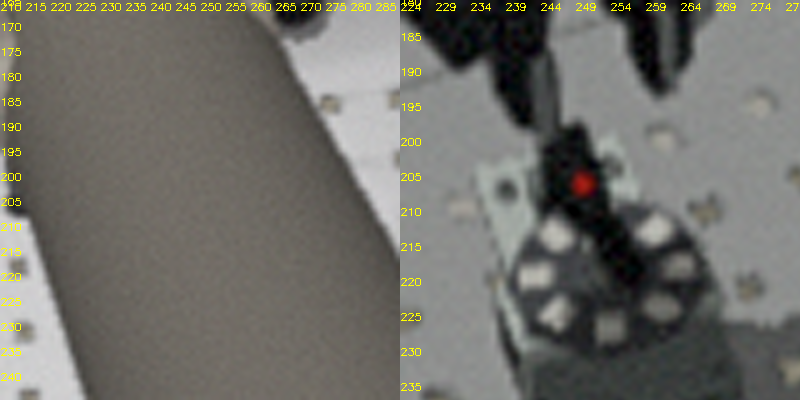

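Emit:
jog_arm(
  motion=[
    {"gripper": 30, "tx": -0.8, "ty": 8, "tz": 0.5, "ax": 0, "ay": 0, "az": 0},
    {"gripper": 30, "tx": 0, "ty": 16, "tz": 0, "ax": 0, "ay": 0, "az": 0},
    {"gripper": 30, "tx": 0, "ty": 16, "tz": 0, "ax": 0, "ay": 0, "az": 0},
    {"gripper": 30, "tx": 0, "ty": 13, "tz": 0, "ax": 0, "ay": 0, "az": 0},
    {"gripper": 30, "tx": 0, "ty": 8, "tz": 0, "ax": 0, "ay": 0, "az": 0},
    {"gripper": 30, "tx": 0, "ty": 4, "tz": 0, "ax": 0, "ay": 0, "az": 0},
    {"gripper": 30, "tx": 0, "ty": 0, "tz": 0, "ax": 0, "ay": 0, "az": 0},
    {"gripper": 30, "tx": 0, "ty": 0, "tz": 0, "ax": 0, "ay": 0, "az": 0},
    {"gripper": 30, "tx": 0, "ty": 0, "tz": 0, "ax": 0, "ay": 0, "az": 0},
  ],
)

```text
clock: 13.3
tcp_pos: [0.6055, 0.0811, 0.0652]
orientation: [-1.229, 1.176, -1.177]
contact_force: [-0.2, 0.3, -0.3]
grip_width: 0.0301
```

```bash
python3 -c "
from plan import *
r=grab('k2')
plan((.605,.0795,.064),np.pi/2+.042)
cv2.imwrite('pics/k2.png',crop(r['scene'],254,212,25,12))"
```

```text
t 13.4 tcp [0.6054 0.0811 0.0652] F [ 1.0982  0.1608 -0.2516] w 0.030046601698545006 j7 [-0.1734 -1.8225]
axes [[0.044, 0.001, 0.999], [-0.999, 0.0, 0.044], [-0.0, -1.0, 0.001]]
turn [-0.0011  0.0018 -0.0001] shift AFTER turn (tool) mm [ 1.5496  1.1825 -0.4276] now [ 1.549   1.1818 -0.4316]
```

View pics/k2.png

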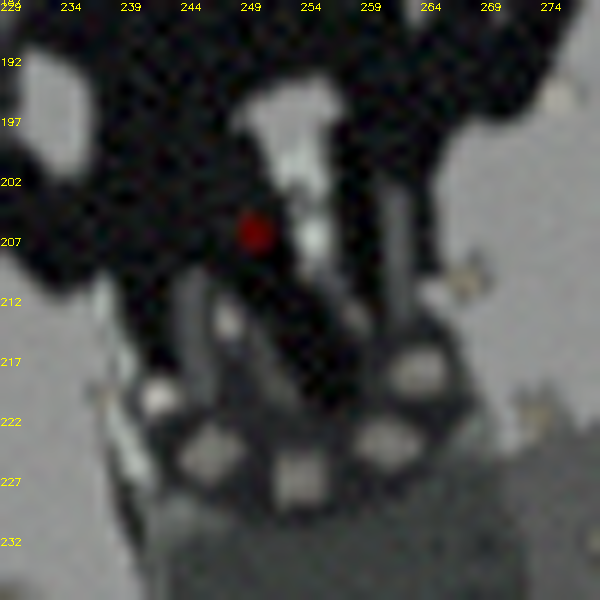

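Emit:
jog_arm(
  motion=[
    {"gripper": 20, "tx": 1.5, "ty": 1, "tz": -0.4, "ax": 0, "ay": 0.002, "az": 0},
    {"gripper": 20, "tx": 0, "ty": 0, "tz": 0, "ax": 0, "ay": 0, "az": 0},
    {"gripper": 20, "tx": 0, "ty": 0, "tz": 0, "ax": 0, "ay": 0, "az": 0},
    {"gripper": 20, "tx": 0, "ty": 0, "tz": 0, "ax": 0, "ay": 0, "az": 0},
  ],
  newtons=20,
)

```text
clock: 13.8
tcp_pos: [0.6047, 0.0794, 0.0636]
orientation: [-1.229, 1.178, -1.178]
contact_force: [-0.1, -0.3, -0.2]
grip_width: 0.0199
```

```bash
python3 -c "
from plan import *
plan((.605,.0795,.064),np.pi/2+.042)"
```

```text
t 13.8 tcp [0.6047 0.0794 0.0636] F [-0.125  -0.2683 -0.1609] w 0.019914328702154958 j7 [-0.1715 -1.822 ]
axes [[0.042, 0.0, 0.999], [-0.999, 0.0, 0.042], [-0.0, -1.0, 0.0]]
turn [-0.0001 -0.0003 -0.    ] shift AFTER turn (tool) mm [-0.0414 -0.3526  0.3374] now [-0.0415 -0.3526  0.3374]
```

Close slowly and watch lateral force.

Emit:
jog_arm(
  motion=[
    {"gripper": 13, "tx": 0, "ty": 0, "tz": 0.2, "ax": 0, "ay": 0, "az": 0},
    {"gripper": 12, "tx": 0, "ty": 0, "tz": 0, "ax": 0, "ay": 0, "az": 0},
    {"gripper": 11, "tx": 0, "ty": 0, "tz": 0, "ax": 0, "ay": 0, "az": 0},
    {"gripper": 10, "tx": 0, "ty": 0, "tz": 0, "ax": 0, "ay": 0, "az": 0},
    {"gripper": 10, "tx": 0, "ty": 0, "tz": 0, "ax": 0, "ay": 0, "az": 0},
  ],
)

```text
clock: 14.3
tcp_pos: [0.6048, 0.0793, 0.0637]
orientation: [-1.229, 1.178, -1.179]
contact_force: [-1.7, -1.2, 3.4]
grip_width: 0.0118
```

Emit:
jog_arm(
  motion=[
    {"gripper": 8, "tx": 0, "ty": 0, "tz": 0, "ax": 0, "ay": 0, "az": 0},
    {"gripper": 8, "tx": 0, "ty": 0, "tz": 0, "ax": 0, "ay": 0, "az": 0},
    {"gripper": 8, "tx": 0, "ty": 0, "tz": 0, "ax": 0, "ay": 0, "az": 0},
  ],
)

```text
clock: 14.6
tcp_pos: [0.6048, 0.0793, 0.0637]
orientation: [-1.229, 1.178, -1.179]
contact_force: [-2.1, -1.2, 3.2]
grip_width: 0.0121
```

```bash
python3 -c "
from plan import *
plan((.605,.0795,.064),np.pi/2+.042);print(get_obs()['moment'])"
```

```text
t 14.6 tcp [0.6048 0.0793 0.0637] F [-2.1372 -1.2178  3.2352] w 0.012122823707880237 j7 [-0.1714 -1.8219]
axes [[0.042, -0.0, 0.999], [-0.999, -0.0, 0.042], [0.0, -1.0, -0.0]]
turn [ 0.0001 -0.0004  0.0002] shift AFTER turn (tool) mm [-0.2003 -0.3485  0.2181] now [-0.2003 -0.3485  0.218 ]
[-0.3723  0.4314 -0.0563]
```

```bash
python3 -c "
from plan import *
r=grab('k3')
cv2.imwrite('pics/k3.png',crop(r['scene'],254,212,25,12))"
```

```text
(no output)
```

View pics/k3.png

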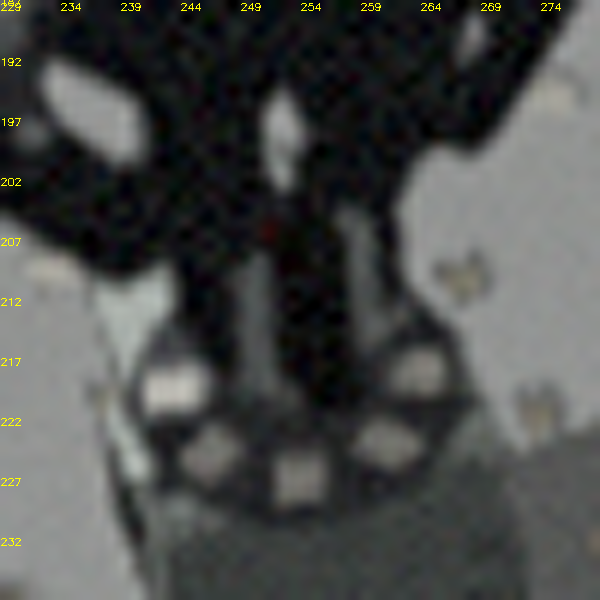

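Emit:
jog_arm(
  motion=[
    {"gripper": 13, "tx": 0, "ty": 0, "tz": 0, "ax": 0, "ay": 0, "az": 0},
    {"gripper": 13, "tx": 0, "ty": 0, "tz": 0, "ax": 0, "ay": 0, "az": 0},
  ],
)

```text
clock: 14.9
tcp_pos: [0.6048, 0.0793, 0.0636]
orientation: [-1.229, 1.178, -1.179]
contact_force: [-2.0, -1.6, 2.5]
grip_width: 0.0129
```

```bash
python3 -c "
from plan import *
plan((.605,.0795,.064),np.pi/2+.042);print(get_obs()['moment'])"
```

```text
t 14.9 tcp [0.6048 0.0793 0.0636] F [-2.0196 -1.6225  2.4778] w 0.012894837322658937 j7 [-0.1715 -1.8219]
axes [[0.042, -0.0, 0.999], [-0.999, -0.0, 0.042], [0.0, -1.0, -0.0]]
turn [ 0.0001 -0.0003  0.0001] shift AFTER turn (tool) mm [-0.1452 -0.4197  0.2053] now [-0.1452 -0.4197  0.2052]
[-0.3433  0.3605 -0.0739]
```

Emit:
jog_arm(
  motion=[
    {"gripper": 17, "tx": 0, "ty": 0, "tz": 0, "ax": 0, "ay": 0, "az": 0},
    {"gripper": 17, "tx": 0, "ty": 0, "tz": 0, "ax": 0, "ay": 0, "az": 0},
    {"gripper": 17, "tx": 0, "ty": 0, "tz": 0, "ax": 0, "ay": 0, "az": 0},
  ],
)

```text
clock: 15.2
tcp_pos: [0.605, 0.0799, 0.0635]
orientation: [-1.228, 1.178, -1.178]
contact_force: [0.5, 0.1, -0.1]
grip_width: 0.0169
```

Emit:
jog_arm(
  motion=[
    {"gripper": 17, "tx": 0, "ty": -3, "tz": 0, "ax": 0, "ay": 0, "az": 0},
    {"gripper": 17, "tx": 0, "ty": 0, "tz": 0, "ax": 0, "ay": 0, "az": 0},
    {"gripper": 17, "tx": 0, "ty": 0, "tz": 0, "ax": 0, "ay": 0, "az": 0},
  ],
)

```text
clock: 15.5
tcp_pos: [0.605, 0.0796, 0.0668]
orientation: [-1.228, 1.178, -1.178]
contact_force: [-0.7, 0.5, -0.3]
grip_width: 0.0171
```

```bash
python3 -c "
from plan import *
plan((.605,.0795,.067),np.pi/2+.042);print(get_obs()['moment'])"
```

```text
t 15.5 tcp [0.605  0.0796 0.0668] F [-0.6583  0.4808 -0.2979] w 0.01712147545161805 j7 [-0.1713 -1.8214]
axes [[0.042, 0.0, 0.999], [-0.999, 0.0, 0.042], [-0.0, -1.0, 0.0]]
turn [-0.0005 -0.0002 -0.0001] shift AFTER turn (tool) mm [ 0.0581 -0.2111  0.0045] now [ 0.0581 -0.2111  0.0046]
[-0.0305  0.0047  0.0391]
```

Emit:
jog_arm(
  motion=[
    {"gripper": 13, "tx": 0.5, "ty": 0, "tz": 0, "ax": 0, "ay": 0, "az": 0},
    {"gripper": 12, "tx": 0, "ty": 0, "tz": 0, "ax": 0, "ay": 0, "az": 0},
    {"gripper": 12, "tx": 0, "ty": 0, "tz": 0, "ax": 0, "ay": 0, "az": 0},
    {"gripper": 12, "tx": 0, "ty": 0, "tz": 0, "ax": 0, "ay": 0, "az": 0},
  ],
)

```text
clock: 15.9
tcp_pos: [0.605, 0.0793, 0.0667]
orientation: [-1.228, 1.178, -1.178]
contact_force: [-0.7, 0.9, 1.4]
grip_width: 0.0121
```

Emit:
jog_arm(
  motion=[
    {"gripper": 8, "tx": 0, "ty": 0, "tz": 0, "ax": 0, "ay": 0, "az": 0},
    {"gripper": 8, "tx": 0, "ty": 0, "tz": 0, "ax": 0, "ay": 0, "az": 0},
    {"gripper": 8, "tx": 0, "ty": 0, "tz": 0, "ax": 0, "ay": 0, "az": 0},
  ],
)

```text
clock: 16.2
tcp_pos: [0.605, 0.0792, 0.0667]
orientation: [-1.228, 1.178, -1.178]
contact_force: [-0.1, 1.5, 1.6]
grip_width: 0.0109
```

```bash
python3 -c "
from plan import *
plan((.605,.0790,.067),np.pi/2+.042);print(get_obs()['moment'])"
```

```text
t 16.2 tcp [0.605  0.0792 0.0667] F [-0.061   1.5275  1.5987] w 0.010868844158465679 j7 [-0.1705 -1.8206]
axes [[0.042, 0.0, 0.999], [-0.999, 0.0, 0.042], [-0.0, -1.0, 0.0]]
turn [-0.0003 -0.0001 -0.0002] shift AFTER turn (tool) mm [ 0.2107 -0.2559  0.0175] now [ 0.2107 -0.256   0.0176]
[ 0.3265  0.0527 -0.0084]
```

Emit:
jog_arm(
  motion=[
    {"gripper": 11.6, "tx": -0.2, "ty": 0, "tz": 0, "ax": 0, "ay": 0, "az": 0},
    {"gripper": 11.6, "tx": 0, "ty": 0, "tz": 0, "ax": 0, "ay": -0.03, "az": 0},
    {"gripper": 11.6, "tx": 0, "ty": 0, "tz": 0, "ax": 0, "ay": -0.06, "az": 0},
    {"gripper": 11.6, "tx": 0, "ty": 0, "tz": 0, "ax": 0, "ay": -0.08, "az": 0},
    {"gripper": 11.6, "tx": 0, "ty": 0, "tz": 0, "ax": 0, "ay": -0.08, "az": 0},
    {"gripper": 11.6, "tx": 0, "ty": 0, "tz": 0, "ax": 0, "ay": -0.05, "az": 0},
    {"gripper": 11.6, "tx": 0, "ty": 0, "tz": 0, "ax": 0, "ay": 0, "az": 0},
  ],
)

```text
clock: 16.9
tcp_pos: [0.6049, 0.0793, 0.0667]
orientation: [-1.352, 0.953, -0.953]
contact_force: [-0.4, 1.9, 2.5]
grip_width: 0.0115
```

```bash
python3 -c "
from plan import *
r=grab('k4')
plan((.605,.0793,.067),np.pi/2+.042+.3)
cv2.imwrite('pics/k4.png',crop(r['scene'],254,212,25,12))"
```

```text
t 17.0 tcp [0.6049 0.0792 0.0667] F [-0.3323  1.855   3.2435] w 0.011522288149125462 j7 [-0.1132 -1.5759]
axes [[0.334, 0.0, 0.942], [-0.942, 0.0, 0.334], [-0.0, -1.0, 0.0]]
turn [-0.0003 -0.001  -0.0002] shift AFTER turn (tool) mm [-0.036  -0.3078  0.0703] now [-0.0361 -0.3078  0.0704]
```

View pics/k4.png

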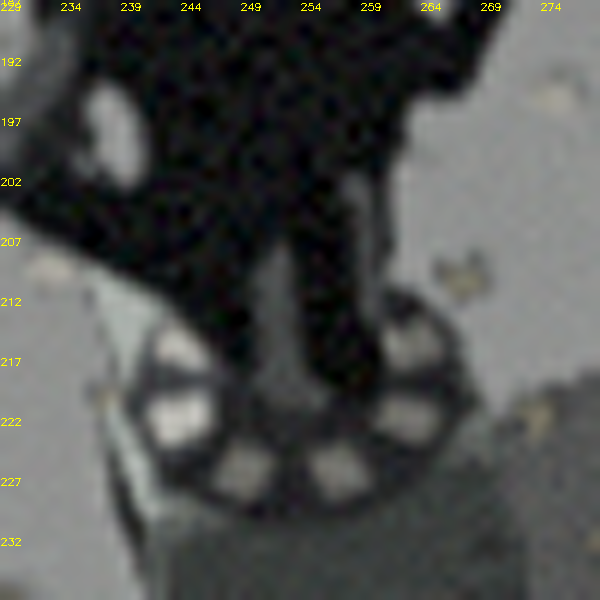

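Emit:
jog_arm(
  motion=[
    {"gripper": 11.8, "tx": 0, "ty": -0.4, "tz": 0, "ax": 0, "ay": -0.05, "az": 0},
    {"gripper": 11.8, "tx": 0, "ty": 0, "tz": 0, "ax": 0, "ay": -0.1, "az": 0},
    {"gripper": 11.8, "tx": 0, "ty": 0, "tz": 0, "ax": 0, "ay": -0.1, "az": 0},
    {"gripper": 11.8, "tx": 0, "ty": 0, "tz": 0, "ax": 0, "ay": -0.1, "az": 0},
    {"gripper": 11.8, "tx": 0, "ty": 0, "tz": 0, "ax": 0, "ay": -0.1, "az": 0},
    {"gripper": 11.8, "tx": 0, "ty": 0, "tz": 0, "ax": 0, "ay": -0.1, "az": 0},
    {"gripper": 11.8, "tx": 0, "ty": 0, "tz": 0, "ax": 0, "ay": -0.05, "az": 0},
    {"gripper": 11.8, "tx": 0, "ty": 0, "tz": 0, "ax": 0, "ay": 0, "az": 0},
  ],
)

```text
clock: 17.8
tcp_pos: [0.6048, 0.0793, 0.0668]
orientation: [-1.514, 0.493, -0.493]
contact_force: [0.6, 1.7, 0.3]
grip_width: 0.0118
```

```bash
python3 -c "
from plan import *
plan((.605,.0793,.067),np.pi/2-.112+np.pi/2)"
```

```text
t 17.8 tcp [0.6048 0.0793 0.0668] F [0.6077 1.6621 0.3049] w 0.01175550704360338 j7 [-0.0008 -1.0798]
axes [[0.808, -0.0, 0.589], [-0.589, 0.0, 0.808], [-0.0, -1.0, 0.0]]
turn [-0.0004 -0.5173 -0.0002] shift AFTER turn (tool) mm [ 0.1571 -0.2347  0.0178] now [ 0.1277 -0.2347  0.0932]
```

Emit:
jog_arm(
  motion=[
    {"gripper": 11.8, "tx": 0, "ty": -0.2, "tz": 0, "ax": 0, "ay": -0.05, "az": 0},
    {"gripper": 11.8, "tx": 0, "ty": 0, "tz": 0, "ax": 0, "ay": -0.1, "az": 0},
    {"gripper": 11.8, "tx": 0, "ty": 0, "tz": 0, "ax": 0, "ay": -0.1, "az": 0},
    {"gripper": 11.8, "tx": 0, "ty": 0, "tz": 0, "ax": 0, "ay": -0.1, "az": 0},
    {"gripper": 11.8, "tx": 0, "ty": 0, "tz": 0, "ax": 0, "ay": -0.1, "az": 0},
    {"gripper": 11.8, "tx": 0, "ty": 0, "tz": 0, "ax": 0, "ay": -0.05, "az": 0},
    {"gripper": 11.8, "tx": 0, "ty": 0, "tz": 0, "ax": 0, "ay": -0.017, "az": 0},
    {"gripper": 9, "tx": 0, "ty": 0, "tz": 0, "ax": 0, "ay": 0, "az": 0},
    {"gripper": 9, "tx": 0, "ty": 0, "tz": 0, "ax": 0, "ay": 0, "az": 0},
    {"gripper": 9, "tx": 0, "ty": 0, "tz": 0, "ax": 0, "ay": 0, "az": 0},
  ],
)

```text
clock: 18.8
tcp_pos: [0.6047, 0.0793, 0.0669]
orientation: [-1.569, 0.089, -0.088]
contact_force: [1.0, 1.3, -3.2]
grip_width: 0.0107
```

```bash
python3 -c "
from plan import *
plan((.605,.0793,.067),np.pi/2-.112+np.pi/2)
r=grab('k5')
cv2.imwrite('pics/k5.png',crop(r['scene'],254,212,25,12))"
```

```text
t 18.8 tcp [0.6047 0.0793 0.0669] F [ 0.9714  1.2603 -3.1939] w 0.010732867537831165 j7 [ 0.0915 -0.6485]
axes [[0.994, -0.0, 0.113], [-0.113, -0.0, 0.994], [-0.0, -1.0, -0.0]]
turn [ 0.     -0.0009 -0.0002] shift AFTER turn (tool) mm [ 0.2821 -0.0599  0.0609] now [ 0.2821 -0.06    0.0612]
```

View pics/k5.png

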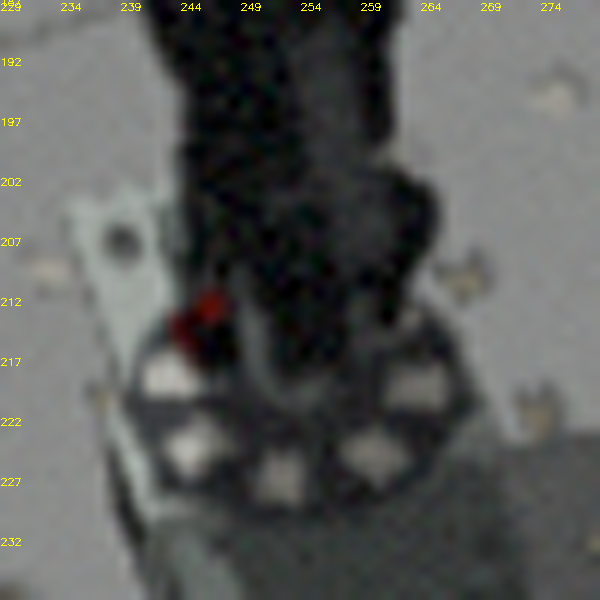

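Emit:
jog_arm(
  motion=[
    {"gripper": 12, "tx": 0, "ty": 0.3, "tz": 0, "ax": 0, "ay": 0, "az": 0},
    {"gripper": 14, "tx": 0, "ty": 0, "tz": 0, "ax": 0, "ay": 0, "az": 0},
    {"gripper": 24, "tx": 0, "ty": 0, "tz": 0, "ax": 0, "ay": 0, "az": 0},
    {"gripper": 24, "tx": 0, "ty": 0, "tz": 0, "ax": 0, "ay": 0, "az": 0},
    {"gripper": 24, "tx": 0, "ty": -6, "tz": 0, "ax": 0, "ay": 0, "az": 0},
    {"gripper": 24, "tx": 0, "ty": -15, "tz": 0, "ax": 0, "ay": 0, "az": 0},
    {"gripper": 24, "tx": 0, "ty": -30, "tz": 0, "ax": 0, "ay": 0, "az": 0},
    {"gripper": 24, "tx": 0, "ty": -40, "tz": 0, "ax": 0, "ay": 0, "az": 0},
    {"gripper": 24, "tx": 0, "ty": -30, "tz": 0, "ax": 0, "ay": 0, "az": 0},
    {"gripper": 24, "tx": 0, "ty": 0, "tz": -30, "ax": 0, "ay": 0, "az": 0},
    {"gripper": 24, "tx": 0, "ty": 0, "tz": -45, "ax": 0, "ay": 0, "az": 0},
    {"gripper": 24, "tx": 0, "ty": 0, "tz": -45, "ax": 0, "ay": 0, "az": 0},
  ],
)

```text
clock: 20.1
tcp_pos: [0.5916, -0.0407, 0.1899]
orientation: [-1.569, 0.085, -0.088]
contact_force: [0.7, -0.3, -0.5]
grip_width: 0.0241
```

Emit:
jog_arm(
  motion=[
    {"gripper": 0, "tx": 0, "ty": 0, "tz": -45, "ax": 0, "ay": 0, "az": 0},
    {"gripper": 0, "tx": 0, "ty": 0, "tz": -30, "ax": 0, "ay": 0, "az": 0},
    {"gripper": 0, "tx": 0, "ty": 0, "tz": 0, "ax": 0, "ay": 0, "az": 0},
  ],
)

```text
clock: 20.4
tcp_pos: [0.5822, -0.1213, 0.189]
orientation: [-1.572, 0.094, -0.095]
contact_force: [0.1, -0.7, -0.1]
grip_width: -0.0002
```

```bash
python3 -c "
from plan import *
r=grab('q4')
plan((.605,.0793,.067),np.pi/2-.112+np.pi/2)
cv2.imwrite('pics/q4.png',np.hstack([crop(r['top'],246,215,25,8),crop(r['scene'],256,222,25,8)]))
"
```

```text
t 20.5 tcp [ 0.5832 -0.1151  0.1891] F [-0.2019  0.4029  0.4236] w -0.00026387551404883497 j7 [ 0.4446 -0.2262]
axes [[0.994, 0.001, 0.114], [-0.114, 0.0, 0.994], [0.001, -1.0, 0.0]]
turn [-0.0002 -0.0018  0.0013] shift AFTER turn (tool) mm [ -0.0473 122.0624 195.6364] now [ -0.5454 122.0918 195.6174]
```

View pics/q4.png

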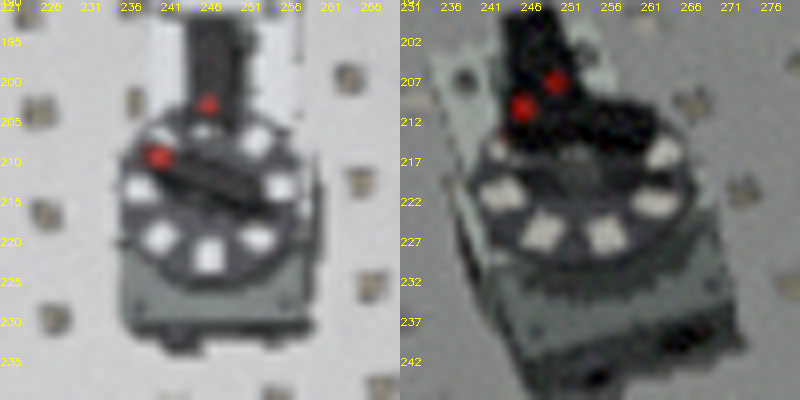

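```bash
python3 -c "
from plan import *
r=grab('q5')
def red(im,x0,y0,x1,y1):
    b=im[y0:y1,x0:x1].astype(float); w=np.clip(b[:,:,2]-b[:,:,:2].max(2)-25,0,None); ys,xs=np.mgrid[y0:y1,x0:x1]
    return (w*xs).sum()/w.sum(),(w*ys).sum()/w.sum()
for t in('q4','q5'):
    im=cv2.imread(f'pics/top_{t}.png'); s=cv2.imread(f'pics/scene_{t}.png')
    print(red(im,236,205,244,213),red(s,242,207,249,215))
    p=unproj('top',red(im,236,205,244,213),.064);q=unproj('scene',red(s,242,207,249,215),.064)
    print(np.arctan2(p[1]-.0811,p[0]-.6047)+.112,np.arctan2(q[1]-.0796,q[0]-.6057)+.112)
"
```

```text
(np.float64(240.45969498910677), np.float64(209.13725490196077)) (np.float64(245.86274509803923), np.float64(210.06060606060606))
1.2227490588485355 1.1506932168532737
(np.float64(240.4763948497854), np.float64(209.137339055794)) (np.float64(245.90682196339435), np.float64(210.02662229617306))
1.2217712748726368 1.1435729610010188
```

```bash
python3 -c "
from fit0 import *
P={'top':np.array([(137,188),(160,236),(209,256),(258,238),(281,188),(257,140)])/8+[220.56,189.56],
'scene':np.array([(103,195),(144,232),(206,235),(257,202),(263,152)])/8+[230.56,196.56]}
for nm in(['top'],['scene'],['top','scene']):
    r=fit(nm,P); print(nm,r.x,r.cost, 'wheel',r.x[2]+.112+np.pi/8+np.array([0,1,2])*np.pi/4)
    g=(.64,.0753,-.112); d=r.x[:2]-g[:2]; c,s=np.cos(g[2]),np.sin(g[2]); print('in gate',c*d[0]+s*d[1],-s*d[0]+c*d[1])
"
```

```text
['top'] [0.6048 0.0808 0.6767 0.0225] 0.13707463766575723 wheel [1.1813 1.9667 2.7521]
in gate -0.035622083307415564 0.0015190013965058133
['scene'] [0.5988 0.0785 0.3544 0.0197] 9.556081930485945 wheel [0.8591 1.6445 2.4299]
in gate -0.04125718249312664 -0.0013957026665448614
['top', 'scene'] [0.6052 0.0799 0.6814 0.0222] 1.1439327111726236 wheel [1.1861 1.9715 2.7569]
in gate -0.035140862509541994 0.000703695594037386
```

```bash
python3 -c "
from plan import *
plan((.605,.0797,.12),-.497)"
```

```text
t 20.6 tcp [ 0.5835 -0.1128  0.1888] F [-0.1211  0.4658  0.1345] w -0.00010851744328439169 j7 [ 0.4423 -0.2263]
axes [[0.994, 0.001, 0.11], [-0.11, 0.001, 0.994], [0.001, -1.0, 0.001]]
turn [-0.0011  0.3871  0.0009] shift AFTER turn (tool) mm [-72.8608  68.7753 179.4816] now [  0.2034  68.9537 193.6434]
```

Emit:
jog_arm(
  motion=[
    {"gripper": 30, "tx": 0, "ty": 0, "tz": 0, "ax": 0, "ay": 0.129, "az": 0},
    {"gripper": 30, "tx": 0, "ty": 0, "tz": 0, "ax": 0, "ay": 0.129, "az": 0},
    {"gripper": 30, "tx": 0, "ty": 0, "tz": 0, "ax": 0, "ay": 0.129, "az": 0},
    {"gripper": 30, "tx": -10, "ty": 5, "tz": 25, "ax": 0, "ay": 0, "az": 0},
    {"gripper": 30, "tx": -16, "ty": 10, "tz": 38, "ax": 0, "ay": 0, "az": 0},
    {"gripper": 30, "tx": -16, "ty": 14, "tz": 38, "ax": 0, "ay": 0, "az": 0},
    {"gripper": 30, "tx": -14, "ty": 14, "tz": 36, "ax": 0, "ay": 0, "az": 0},
    {"gripper": 30, "tx": -10, "ty": 14, "tz": 26, "ax": 0, "ay": 0, "az": 0},
    {"gripper": 30, "tx": -5, "ty": 12, "tz": 12, "ax": 0, "ay": 0, "az": 0},
    {"gripper": 30, "tx": -2, "ty": 0, "tz": 4, "ax": 0, "ay": 0, "az": 0},
    {"gripper": 30, "tx": 0, "ty": 0, "tz": 0, "ax": 0, "ay": 0, "az": 0},
    {"gripper": 30, "tx": 0, "ty": 0, "tz": 0, "ax": 0, "ay": 0, "az": 0},
  ],
)

```text
clock: 21.8
tcp_pos: [0.6051, 0.0756, 0.1195]
orientation: [-1.536, 0.392, -0.394]
contact_force: [0.3, -0.2, 1.5]
grip_width: 0.03
```

```bash
python3 -c "
from plan import *
plan((.605,.0797,.0668),-.497)"
```

```text
t 21.8 tcp [0.6051 0.0756 0.1195] F [ 0.3174 -0.1885  1.4552] w 0.02997562908178341 j7 [ 0.0637 -0.9522]
axes [[0.877, 0.001, 0.48], [-0.48, -0.001, 0.877], [0.001, -1.0, -0.0]]
turn [ 0.0005 -0.0041  0.0013] shift AFTER turn (tool) mm [-2.0477 52.7366  3.5037] now [-2.1294 52.7323  3.5199]
```

Emit:
jog_arm(
  motion=[
    {"gripper": 30, "tx": -2, "ty": 8, "tz": 3.5, "ax": 0, "ay": -0.004, "az": 0},
    {"gripper": 30, "tx": 0, "ty": 14, "tz": 0, "ax": 0, "ay": 0, "az": 0},
    {"gripper": 30, "tx": 0, "ty": 14, "tz": 0, "ax": 0, "ay": 0, "az": 0},
    {"gripper": 30, "tx": 0, "ty": 8, "tz": 0, "ax": 0, "ay": 0, "az": 0},
    {"gripper": 30, "tx": 0, "ty": 5, "tz": 0, "ax": 0, "ay": 0, "az": 0},
    {"gripper": 30, "tx": 0, "ty": 3.5, "tz": 0, "ax": 0, "ay": 0, "az": 0},
    {"gripper": 30, "tx": 0, "ty": 0, "tz": 0, "ax": 0, "ay": 0, "az": 0},
    {"gripper": 30, "tx": 0, "ty": 0, "tz": 0, "ax": 0, "ay": 0, "az": 0},
    {"gripper": 30, "tx": 0, "ty": 0, "tz": 0, "ax": 0, "ay": 0, "az": 0},
  ],
)

```text
clock: 22.7
tcp_pos: [0.6049, 0.0816, 0.0669]
orientation: [-1.535, 0.387, -0.389]
contact_force: [0.1, -0.9, -0.4]
grip_width: 0.0296
```

```bash
python3 -c "
from plan import *
plan((.605,.0797,.0668),-.497)"
```

```text
t 22.7 tcp [0.6049 0.0816 0.0669] F [ 0.1483 -0.8512 -0.3605] w 0.029645098152618347 j7 [ 0.0361 -0.9876]
axes [[0.88, 0.001, 0.475], [-0.475, 0.0, 0.88], [0.001, -1.0, 0.001]]
turn [-0.0006  0.002   0.0008] shift AFTER turn (tool) mm [ 1.0029  0.1158 -1.668 ] now [ 0.9995  0.1156 -1.6701]
```

Emit:
jog_arm(
  motion=[
    {"gripper": 20, "tx": 0.9, "ty": 0, "tz": -1.6, "ax": 0, "ay": 0.002, "az": 0},
    {"gripper": 18, "tx": 0, "ty": 0, "tz": 0, "ax": 0, "ay": 0, "az": 0},
    {"gripper": 15, "tx": 0, "ty": 0, "tz": 0, "ax": 0, "ay": 0, "az": 0},
    {"gripper": 13, "tx": 0, "ty": 0, "tz": 0, "ax": 0, "ay": 0, "az": 0},
    {"gripper": 12, "tx": 0, "ty": 0, "tz": 0, "ax": 0, "ay": 0, "az": 0},
    {"gripper": 12, "tx": 0, "ty": 0, "tz": 0, "ax": 0, "ay": 0, "az": 0},
  ],
)

```text
clock: 23.3
tcp_pos: [0.6049, 0.0795, 0.0666]
orientation: [-1.535, 0.389, -0.39]
contact_force: [0.8, -1.0, 1.4]
grip_width: 0.0122
```

```bash
python3 -c "
from plan import *
plan((.605,.0797,.0668),-.497)
r=grab('k6')
cv2.imwrite('pics/k6.png',crop(r['scene'],254,212,25,12))"
```

```text
t 23.3 tcp [0.6049 0.0795 0.0666] F [ 0.8447 -0.9567  1.3991] w 0.012157224852980325 j7 [ 0.0387 -0.9864]
axes [[0.879, 0.001, 0.477], [-0.477, -0.0, 0.879], [0.001, -1.0, 0.0]]
turn [-0.0001 -0.0002  0.0006] shift AFTER turn (tool) mm [-0.0088 -0.2196  0.2275] now [-0.0087 -0.2195  0.2276]
```

View pics/k6.png

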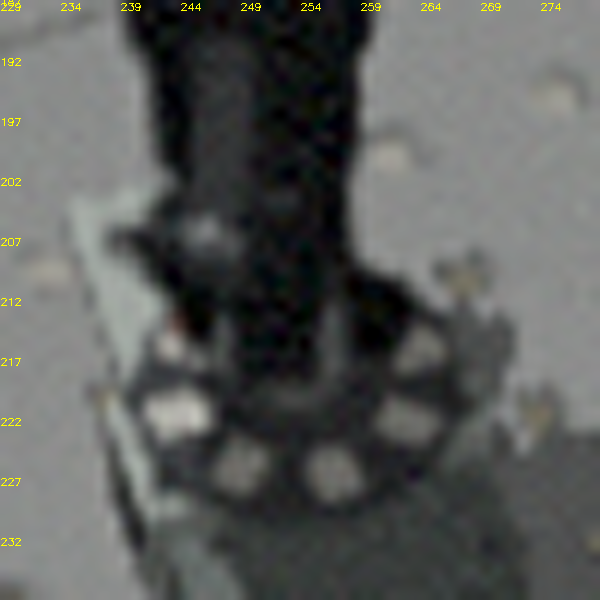

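Emit:
jog_arm(
  motion=[
    {"gripper": 12, "tx": 0.3, "ty": -0.2, "tz": 0.2, "ax": 0, "ay": 0, "az": 0},
    {"gripper": 12, "tx": 0, "ty": 0, "tz": 0, "ax": 0, "ay": -0.03, "az": 0},
    {"gripper": 12, "tx": 0, "ty": 0, "tz": 0, "ax": 0, "ay": -0.06, "az": 0},
    {"gripper": 12, "tx": 0, "ty": 0, "tz": 0, "ax": 0, "ay": -0.08, "az": 0},
    {"gripper": 12, "tx": 0, "ty": 0, "tz": 0, "ax": 0, "ay": -0.08, "az": 0},
    {"gripper": 12, "tx": 0, "ty": 0, "tz": 0, "ax": 0, "ay": -0.06, "az": 0},
    {"gripper": 12, "tx": 0, "ty": 0, "tz": 0, "ax": 0, "ay": -0.04, "az": 0},
    {"gripper": 12, "tx": 0, "ty": 0, "tz": 0, "ax": 0, "ay": -0.025, "az": 0},
    {"gripper": 12, "tx": 0, "ty": 0, "tz": 0, "ax": 0, "ay": -0.01, "az": 0},
    {"gripper": 11, "tx": 0, "ty": 0, "tz": 0, "ax": 0, "ay": 0, "az": 0},
    {"gripper": 11, "tx": 0, "ty": 0, "tz": 0, "ax": 0, "ay": 0, "az": 0},
    {"gripper": 11, "tx": 0, "ty": 0, "tz": 0, "ax": 0, "ay": 0, "az": 0},
  ],
)

```text
clock: 24.6
tcp_pos: [0.6048, 0.0795, 0.0666]
orientation: [-1.569, 0.088, -0.088]
contact_force: [0.1, -1.8, 2.7]
grip_width: 0.0112
```

```bash
python3 -c "
from plan import *
plan((.605,.0797,.0668),-.112)
o=get_obs();print(R.from_rotvec(o['orientation']).inv().apply(o['contact_force']),o['moment'])
r=grab('k7')
cv2.imwrite('pics/k7.png',crop(r['scene'],254,212,25,12))"
```

```text
t 24.6 tcp [0.6048 0.0795 0.0666] F [ 0.0555 -1.7812  2.6781] w 0.011173575471534707 j7 [ 0.1068 -0.6638]
axes [[0.994, -0.0, 0.112], [-0.112, -0.0, 0.994], [-0.0, -1.0, -0.0]]
turn [ 0.0004 -0.0003 -0.0002] shift AFTER turn (tool) mm [ 0.178  -0.2171  0.1743] now [ 0.1779 -0.2172  0.1743]
[ 0.2542 -2.6774 -1.7649] [-0.5307  0.0465 -0.0057]
```

View pics/k7.png

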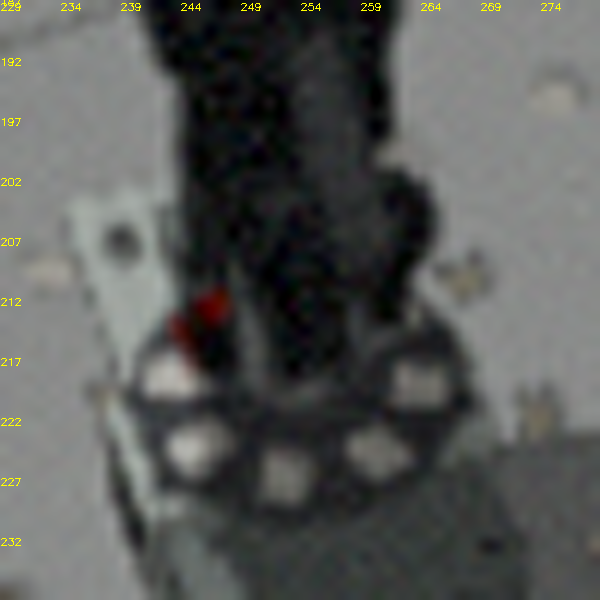

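```bash
python3 -c "
from fit0 import *
for tag,pts in(('k5',[(172,378),(195,450),(280,476),(372,457),(418,386)]),('k7',[(174,378),(197,447),(286,476),(380,453),(420,383)])):
    uv=np.array(pts)/12+[228.54,186.54]
    p=np.array([unproj('scene',q,.038)[:2] for q in uv])-[.6057,.0796]
    a=np.arctan2(p[:,1],p[:,0])+.112; print(tag,np.hypot(*p.T), a, 'wheel mod', (a-np.pi/8)%(np.pi/4)+np.pi/4)
"
```

```text
k5 [0.0223 0.0232 0.0214 0.022  0.0216] [ 1.2024  1.9741  2.7229 -2.7774 -1.9378] wheel mod [0.8097 0.796  1.5448 1.5423 0.8111]
k7 [0.022  0.0225 0.0213 0.0223 0.0219] [ 1.2017  1.961   2.7723 -2.704  -1.9059] wheel mod [0.809  1.5683 0.8088 0.8303 0.843 ]
```

Emit:
jog_arm(
  motion=[
    {"gripper": 11, "tx": 0, "ty": -0.3, "tz": -0.4, "ax": 0, "ay": 0, "az": 0},
    {"gripper": 11, "tx": 0, "ty": -0.2, "tz": 0, "ax": 0, "ay": 0, "az": 0},
    {"gripper": 11, "tx": 0, "ty": 0, "tz": 0, "ax": 0, "ay": 0, "az": 0},
    {"gripper": 11, "tx": 0, "ty": 0, "tz": 0, "ax": 0, "ay": 0, "az": 0},
  ],
)

```text
clock: 25.1
tcp_pos: [0.6048, 0.0795, 0.0668]
orientation: [-1.569, 0.088, -0.088]
contact_force: [0.8, -0.4, -4.3]
grip_width: 0.0117
```

```bash
python3 -c "
from plan import *
plan((.605,.0797,.0668),-.112)
o=get_obs();print(R.from_rotvec(o['orientation']).inv().apply(o['contact_force']),o['moment'])"
```

```text
t 25.1 tcp [0.6048 0.0795 0.0668] F [ 0.8319 -0.4499 -4.2518] w 0.011675758964216552 j7 [ 0.1077 -0.6627]
axes [[0.994, -0.0, 0.112], [-0.112, 0.0, 0.994], [-0.0, -1.0, 0.0]]
turn [-0.0002  0.0001 -0.0003] shift AFTER turn (tool) mm [0.2107 0.0072 0.24  ] now [0.2107 0.0072 0.24  ]
[ 0.878   4.2515 -0.3549] [-0.154  -0.2532 -0.0058]
```

Emit:
jog_arm(
  motion=[
    {"gripper": 11, "tx": 0, "ty": 0.3, "tz": 0, "ax": 0, "ay": 0, "az": 0},
    {"gripper": 11, "tx": 0, "ty": 0, "tz": 0, "ax": 0, "ay": 0, "az": 0},
  ],
)

```text
clock: 25.3
tcp_pos: [0.6048, 0.0795, 0.0668]
orientation: [-1.569, 0.088, -0.088]
contact_force: [-0.0, -0.6, -2.4]
grip_width: 0.0114
```

```bash
python3 -c "
from plan import *
plan((.605,.0797,.0668),-.112)
o=get_obs();print(R.from_rotvec(o['orientation']).inv().apply(o['contact_force']),o['moment'])"
```

```text
t 25.3 tcp [0.6048 0.0795 0.0668] F [-0.0466 -0.6362 -2.4112] w 0.011438040755852539 j7 [ 0.1076 -0.6628]
axes [[0.994, -0.0, 0.112], [-0.112, 0.0, 0.994], [-0.0, -1.0, 0.0]]
turn [-0.0001  0.0001 -0.0002] shift AFTER turn (tool) mm [ 0.1712 -0.0465  0.2592] now [ 0.1712 -0.0465  0.2592]
[ 0.0252  2.4111 -0.6377] [-0.1583 -0.1087 -0.0039]
```

Lateral forces are near zero; open in one go, and look.

Emit:
jog_arm(
  motion=[
    {"gripper": 40, "tx": 0, "ty": 0.2, "tz": 0, "ax": 0, "ay": 0, "az": 0},
    {"gripper": 40, "tx": 0, "ty": 0, "tz": 0, "ax": 0, "ay": 0, "az": 0},
    {"gripper": 40, "tx": 0, "ty": 0, "tz": 0, "ax": 0, "ay": 0, "az": 0},
  ],
)

```text
clock: 25.6
tcp_pos: [0.605, 0.0797, 0.0668]
orientation: [-1.569, 0.088, -0.088]
contact_force: [-0.7, 0.1, -0.0]
grip_width: 0.0399
```

```bash
python3 -c "
from plan import *
plan((.605,.0797,.0668),-.112)
r=grab('k8')
cv2.imwrite('pics/k8.png',crop(r['scene'],254,212,25,12))"
```

```text
t 25.6 tcp [0.605  0.0797 0.0668] F [-0.6723  0.098  -0.0452] w 0.039893888390179544 j7 [ 0.1075 -0.663 ]
axes [[0.994, 0.0, 0.112], [-0.112, 0.0, 0.994], [0.0, -1.0, 0.0]]
turn [-0.0003  0.0003  0.0003] shift AFTER turn (tool) mm [0.0468 0.0354 0.0239] now [0.0468 0.0354 0.0239]
```

View pics/k8.png

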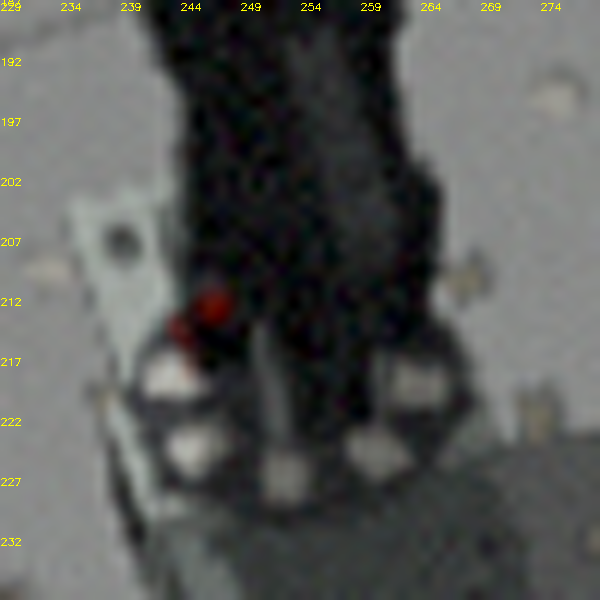

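Emit:
jog_arm(
  motion=[
    {"gripper": 40, "tx": 0, "ty": 0, "tz": 5, "ax": 0, "ay": 0, "az": 0},
    {"gripper": 40, "tx": 0, "ty": 0, "tz": 8, "ax": 0, "ay": 0, "az": 0},
    {"gripper": 40, "tx": 0, "ty": 0, "tz": 6, "ax": 0, "ay": 0, "az": 0},
    {"gripper": 40, "tx": 0, "ty": 0, "tz": 3, "ax": 0, "ay": 0, "az": 0},
    {"gripper": 40, "tx": 0, "ty": 0, "tz": 0, "ax": 0, "ay": 0, "az": 0},
    {"gripper": 40, "tx": 0, "ty": 0, "tz": 0, "ax": 0, "ay": 0, "az": 0},
    {"gripper": 40, "tx": 0, "ty": 0, "tz": 0, "ax": 0, "ay": 0, "az": 0},
  ],
)

```text
clock: 26.4
tcp_pos: [0.6073, 0.1007, 0.0665]
orientation: [-1.569, 0.088, -0.088]
contact_force: [-0.1, 0.1, 0.4]
grip_width: 0.04
```

```bash
python3 -c "
from plan import *
plan((.605+.112*.022,.0797+.022,.0668),-.112)
r=grab('k9')
cv2.imwrite('pics/k9.png',np.hstack([crop(r['top'],246,215,25,8),crop(r['scene'],254,212,25,8)]))"
```

```text
t 26.4 tcp [0.6073 0.1007 0.0665] F [-0.0847  0.0785  0.3602] w 0.03997529652696033 j7 [ 0.0719 -0.6955]
axes [[0.994, -0.0, 0.112], [-0.112, -0.0, 0.994], [-0.0, -1.0, -0.0]]
turn [ 0.0004 -0.0004 -0.0001] shift AFTER turn (tool) mm [ 0.0569 -0.285   0.973 ] now [ 0.0564 -0.2854  0.9729]
```

View pics/k9.png

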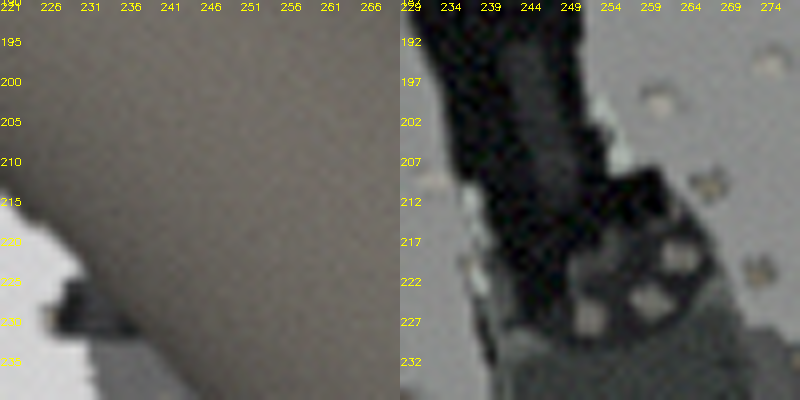

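Emit:
jog_arm(
  motion=[
    {"gripper": 40, "tx": -5, "ty": 0, "tz": 0, "ax": 0, "ay": 0, "az": 0},
    {"gripper": 40, "tx": -14, "ty": 0, "tz": 0, "ax": 0, "ay": 0, "az": 0},
    {"gripper": 40, "tx": -16, "ty": 0, "tz": 1, "ax": 0, "ay": 0, "az": 0},
    {"gripper": 40, "tx": -16, "ty": 0, "tz": 8, "ax": 0, "ay": 0, "az": 0},
    {"gripper": 40, "tx": -14, "ty": -5, "tz": 15, "ax": 0, "ay": 0, "az": 0},
    {"gripper": 40, "tx": -8, "ty": -20, "tz": 15, "ax": 0, "ay": 0, "az": 0},
    {"gripper": 40, "tx": 0, "ty": -35, "tz": 5, "ax": 0, "ay": 0, "az": 0},
    {"gripper": 40, "tx": 0, "ty": -35, "tz": 0, "ax": 0, "ay": 0, "az": 0},
  ],
)

```text
clock: 27.3
tcp_pos: [0.5384, 0.1544, 0.1624]
orientation: [-1.569, 0.087, -0.085]
contact_force: [1.4, 1.0, 0.1]
grip_width: 0.04
```

```bash
python3 -c "
from plan import *
o=[]
for i in range(4):
    r=vision.grab_frame('scene')[:,:,::-1].copy(); o.append(crop(r,256,220,20,5))
print(get_obs()['clock'],get_obs()['tcp_pos'])
cv2.imwrite('pics/f1.png',np.hstack(o))"
```

```text
27.5 [0.5398 0.153  0.1623]
```

View pics/f1.png

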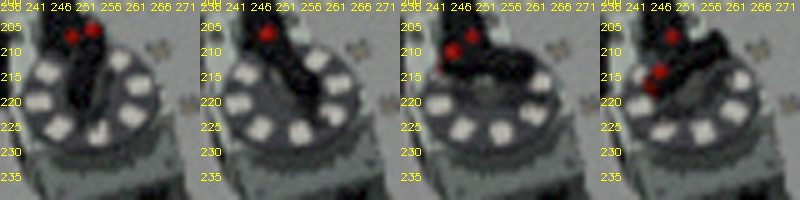

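Emit:
jog_arm(
  motion=[
    {"gripper": 40, "tx": -5, "ty": -10, "tz": 20, "ax": 0, "ay": 0, "az": 0},
    {"gripper": 40, "tx": -5, "ty": -10, "tz": 35, "ax": 0, "ay": 0, "az": 0},
    {"gripper": 40, "tx": -5, "ty": 0, "tz": 40, "ax": 0, "ay": 0, "az": 0},
    {"gripper": 40, "tx": -5, "ty": 0, "tz": 40, "ax": 0, "ay": 0, "az": 0},
    {"gripper": 40, "tx": -5, "ty": 0, "tz": 25, "ax": 0, "ay": 0, "az": 0},
    {"gripper": 40, "tx": 0, "ty": 0, "tz": 0, "ax": 0, "ay": 0, "az": 0},
    {"gripper": 40, "tx": 0, "ty": 0, "tz": 0, "ax": 0, "ay": 0, "az": 0},
    {"gripper": 40, "tx": 0, "ty": 0, "tz": 0, "ax": 0, "ay": 0, "az": 0},
    {"gripper": 40, "tx": 0, "ty": 0, "tz": 0, "ax": 0, "ay": 0, "az": 0},
    {"gripper": 40, "tx": 0, "ty": 0, "tz": 0, "ax": 0, "ay": 0, "az": 0},
    {"gripper": 40, "tx": 0, "ty": 0, "tz": 0, "ax": 0, "ay": 0, "az": 0},
    {"gripper": 40, "tx": 0, "ty": 0, "tz": 0, "ax": 0, "ay": 0, "az": 0},
  ],
)

```text
clock: 28.7
tcp_pos: [0.5329, 0.3145, 0.1817]
orientation: [-1.569, 0.088, -0.089]
contact_force: [-0.3, -1.1, -1.1]
grip_width: 0.0403
```

```bash
python3 -c "
from plan import *
o=[];r=grab('z1')
for i in range(3):
    im=vision.grab_frame('top')[:,:,::-1].copy(); o.append(crop(im,246,215,20,6))
print(get_obs()['clock'],get_obs()['tcp_pos'])
cv2.imwrite('pics/f2.png',np.hstack(o))"
```

```text
28.95 [0.5327 0.3149 0.1816]
```

View pics/f2.png

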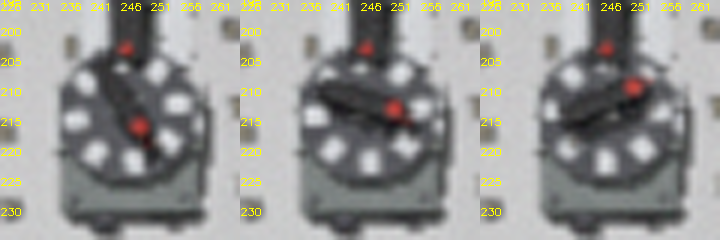

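View pics/top_z1.png

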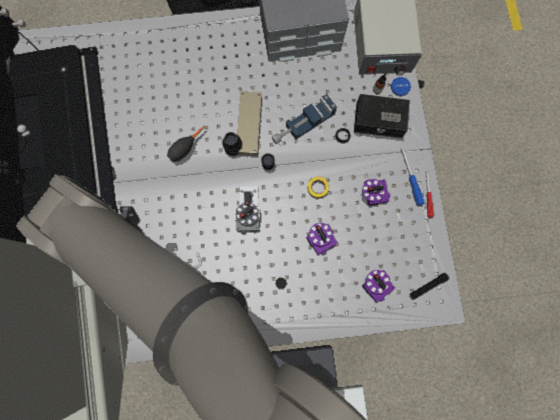

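```bash
python3 -c "
from fit0 import *
P={'top':np.array([(86,82),(76,120),(95,154),(134,163),(173,141),(178,103),(157,70)])/6+[225.58,194.58]}
r=fit(['top'],P); print(r.x,r.cost)
g=(.64,.0753,-.112); d=r.x[:2]-g[:2]; c,s=np.cos(g[2]),np.sin(g[2]); print('in gate',c*d[0]+s*d[1],-s*d[0]+c*d[1])
t=cv2.imread('pics/top_z1.png'); s=cv2.imread('pics/scene_z1.png'); o=[]
for n,im,cc in(('top',t,(246,212)),('scene',s,(256,220))):
    u=(r.x[0],r.x[1],-.112) if n=='top' else (.6057,.0796,-.112)
    p=overlay(im,n,g,GA,*cc,25,8,col=(255,100,0)); o.append(overlay(im,n,u,CH,*cc,25,8,pic=p))
cv2.imwrite('pics/z1o.png',np.hstack(o))
"
```

```text
[0.6044 0.0805 0.0559 0.0224] 0.2547396325349209
in gate -0.0359560672576218 0.0012232809199863182
```

View pics/z1o.png

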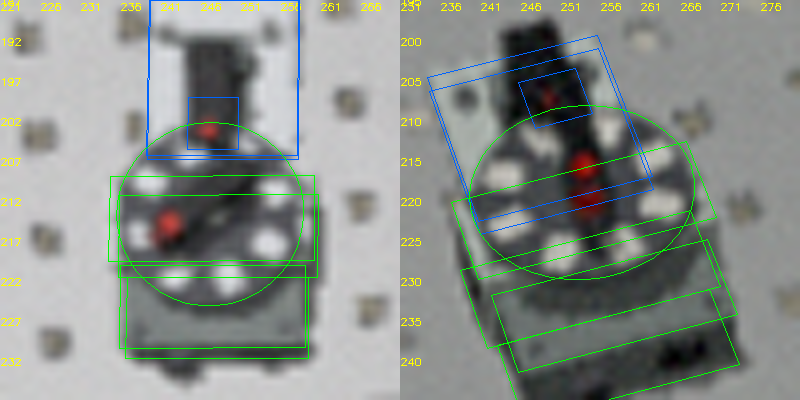

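Emit:
jog_arm(
  motion=[
    {"gripper": 40, "tx": 0, "ty": 0, "tz": 0, "ax": 0, "ay": 0, "az": 0},
    {"gripper": 40, "tx": 0, "ty": 0, "tz": 0, "ax": 0, "ay": 0, "az": 0},
    {"gripper": 40, "tx": 0, "ty": 0, "tz": 0, "ax": 0, "ay": 0, "az": 0},
    {"gripper": 40, "tx": 0, "ty": 0, "tz": 0, "ax": 0, "ay": 0, "az": 0},
    {"gripper": 40, "tx": 0, "ty": 0, "tz": 0, "ax": 0, "ay": 0, "az": 0},
    {"gripper": 40, "tx": 0, "ty": 0, "tz": 0, "ax": 0, "ay": 0, "az": 0},
    {"gripper": 40, "tx": 0, "ty": 0, "tz": 0, "ax": 0, "ay": 0, "az": 0},
    {"gripper": 40, "tx": 0, "ty": 0, "tz": 0, "ax": 0, "ay": 0, "az": 0},
    {"gripper": 40, "tx": 0, "ty": 0, "tz": 0, "ax": 0, "ay": 0, "az": 0},
    {"gripper": 40, "tx": 0, "ty": 0, "tz": 0, "ax": 0, "ay": 0, "az": 0},
    {"gripper": 40, "tx": 0, "ty": 0, "tz": 0, "ax": 0, "ay": 0, "az": 0},
    {"gripper": 40, "tx": 0, "ty": 0, "tz": 0, "ax": 0, "ay": 0, "az": 0},
  ],
)

```text
clock: 30.15
tcp_pos: [0.5328, 0.3149, 0.1816]
orientation: [-1.569, 0.088, -0.088]
contact_force: [-0.3, -0.1, 0.5]
grip_width: 0.0402
```

```bash
python3 -c "
from h import *
r=grab('z2')
for n,b in(('tape',(303,172,333,202)),('cap',(272,274,290,292)),('loupe',(260,153,277,171)),('key',(165,250,208,282))):
    x0,y0,x1,y1=b
    A=cv2.imread('pics/top0.png')[y0:y1,x0:x1].astype(np.float32).mean(2);B=r['top'][y0:y1,x0:x1].astype(np.float32).mean(2)
    print(n,np.abs(A-B).mean(),cv2.phaseCorrelate(A,B))
b=(158,270,222,328)
x0,y0,x1,y1=b
A=cv2.imread('pics/scene0.png')[270:328,158:222].astype(np.float32).mean(2);B=r['scene'][270:328,158:222].astype(np.float32).mean(2)
print('key scene',np.abs(A-B).mean(),cv2.phaseCorrelate(A,B))
from bench import ticket
print(ticket.hand_in())"
```

```text
tape 12.05 ((0.04544481563811509, -0.06611118620431711), 0.9722459793090821)
cap 10.60391 ((0.036809585891170116, 0.08239020670261255), 0.9812513516273027)
loupe 7.238562 ((-0.016203634978785075, 0.17395292851056254), 0.9532242741113828)
key 53.615307 ((1.0216682944464246, -0.7876319680470267), 0.3277122447888056)
key scene 31.891071 ((-1.4487227803231875, 0.2477327325999994), 0.04483809173107147)
the job is handed in; nothing more can be done
None
```

The chopper unit is in the light gate, the knob was turned to the left and the wheel flicked. I handed the job in at about 30 s on the robot's clock.

- **Placing:** I carried the unit by its body and set it down in the gate. Final fits put the wheel axis 35 to 36 mm in front of the slot's back wall (35 wanted) and about 1 mm off the gate's line, with a camera error of about 1 mm. It moved no more than about 0.3 mm during the knob work. I felt no contact while moving it in.
- **Knob:** I had to do this turn twice. On the first try the wheel sat at about 1.57 rad, but letting go or lifting away let it swing back to about 1.19 rad. On the second try it read about 1.58 to 1.60 rad in the side camera and stayed there after I let go. The arm blocked the top camera, so I could not check that angle from above.
- **First knob grip:** It was too low and touched the stem. I saw about 2 to 4 N, and raised the gripper before turning.
- **Flick:** The wheel turned anticlockwise at about 12 rad/s. It was still spinning freely more than 1.5 s later, which is well over one full turn, and the arm was clear. I did not wait for it to stop.
- **Other objects:** The tape roll, lens cap and loupe had not moved (shifts under 0.2 pixel). I could not confirm the hex key: the arm covered it from above and the side-camera comparison was inconclusive. The arm never worked low near it.

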